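# Build a filter pack, knock it settled with the mallet and prime the pump

## Robot

A 6-joint arm with a two-finger parallel gripper is mounted at the origin on the work surface. World frame = base frame: x ahead of the robot, y to its left, z up, the work surface at z = 0. Lengths are in mm, angles in rad, forces in N, time in s.
With the tool pointing down it reaches from about 300 to 1000 mm from the base axis. Payload 5.1 kg.
Tool frame: the origin (TCP) lies midway between the tips of the shut fingers; the grasp point (between the pads) lies grasp_offset behind it (grasp_offset is the distance from the TCP to the grasp point, in mm); z points along the fingers, y is the direction in which the jaws open and shut (so a half turn about z gives the same grasp; the last joint's range is limited). The gripper opens to 95 mm and grips with 3 to 60 N. Pads are 20 mm wide; open, the fingers measure 119 mm over their backs; the gripper's body (75 mm by 180 mm) begins 59 mm behind the grasp point.
Start: joints at [1.226, 0.124, 1.65, -0, 1.367, -0.083], TCP at [168.255, 627.834, 214.656] pointing down, gripper open.
Joint ranges: [-2.61, 2.61], [-1.02, 2.33], [0.03, 2.71], [-1.35, 4.49], [0.32, 2.68], [-2.91, 2.91]. Speed limits (rad/s): [2.57, 2.57, 3.14, 3.14, 3.14, 3.14].

## Interface

Orientations are given as a rotation vector (axis times angle).
In Python, from workcell import get_obs, capture, hand_in, grasp_offset gives the robot as it stands. The module is installed in compiled form; this text tells all that it offers.
- The arm moves only by the tool apply_moves, never from a script. Its argument "deltas" is a list that holds one entry, the list of rows, each a list of 7 numbers: the turn, a rotation vector about the world's x, y, z in degrees, then the shift along the world's x, y, z in m, then the opening, from 0 (shut) to 1 (fully open). In form: [[[rx, ry, rz, x, y, z, hand], ...]]. A call has exactly 10 rows; each row is the pose to reach, as a shift and turn from the pose measured when the call began; what a row does not reach only later rows make up. A row lasts 1/12 s, in which the tool goes at most 41.7 mm and 7.16 degrees, less where a joint would pass 70% of its speed; a pose out of reach is approached as far as the arm can. A call with a gripper value outside its range is refused whole. The fingers move at their own pace and stop on an object; the grip force is fixed at half the most. Time passes only in rows, so rows that repeat a pose let the fingers close, or fill a call up. It gives the time, the measured TCP pose, the force and the opening at its end, in the units of the state.
- get_obs(): the state, without advancing time (a new reading comes with each control period).
- capture(name): name is "scene" or "top" or "wrist"; returns a dict with "img" (384x512x3 uint8, blue, green, red), "range_z" (384x512 float32, mm along the optical axis (not along the pixel's ray), 0 where there is no reading), "camera_matrix" (3x3 intrinsics, pixels), "R" (3x3) and "t" (3): a world point X has camera coordinates R X + t. Camera axes: x right, y down, z forward; pixel columns grow to the right and rows downward; lengths in mm; the calibration is good to about 2 mm. A picture is of the moment at which its call begins.
- hand_in(): hands the job in, once; it reports no verdict.
The state is a dict: "time_s": time; "q": joint angles; "qvel": joint speeds; "joint_torque": joint torques, N m; "tcp_pos": TCP position; "ee_rot": TCP orientation; "wrist_force": force on the tool from outside, world axes, zero at the start; "ft_torque": the same for the moment, N m; "width": finger opening in mm.
Only numpy, scipy, OpenCV 4.12 (cv2) and the standard library are available. Lean on these libraries where they do the work, as an engineer would, in place of code of your own. Each camera call takes 0.05 s, during which the arm holds its last target.

## Task

Stack all the filter discs lying on the bench, in any order, centred on the stand's round grey plate, and then set the steel weight centred on top of them. With the stack complete, pick up the mallet and knock the stand's red sprung striker fully down with its head (never with the gripper), then push the pump's yellow sprung plunger fully in. Finish with the mallet lying back on its grey mat, the pack still standing neatly centred on the plate with the weight on top, and the bottle and jars left alone.

Things in the scene. Friction and masses are not known exactly. Their poses are not given: they have to be found in the camera images.
- disc_white: flat round white filter disc, 56 mm diameter, 15 mm thick, 60 g, lying flat on the bench (may be absent), both faces alike; origin at its centre, 7.5 mm above the bench, z along its axis
- disc_blue: flat round blue filter disc, 56 mm diameter, 15 mm thick, 60 g, lying flat on the bench (may be absent), both faces alike; origin at its centre, 7.5 mm above the bench, z along its axis
- disc_green: flat round green filter disc, 56 mm diameter, 15 mm thick, 60 g, lying flat on the bench (may be absent), both faces alike; origin at its centre, 7.5 mm above the bench, z along its axis
- disc_orange: flat round orange filter disc, 56 mm diameter, 15 mm thick, 60 g, lying flat on the bench (may be absent), both faces alike; origin at its centre, 7.5 mm above the bench, z along its axis
- disc_yellow: flat round yellow filter disc, 56 mm diameter, 15 mm thick, 60 g, lying flat on the bench (may be absent), both faces alike; origin at its centre, 7.5 mm above the bench, z along its axis
- weight: dark steel disc weight, 56 mm diameter and 20 mm thick, with a black knob on top (24 mm diameter, 28 mm tall, so 48 mm overall), about 380 g, standing on the bench; origin at the centre of its underside, z up
- mallet: mallet: cube head of 52 mm side (black rubber, orange band), square wooden handle 20 mm thick along its own -x, from 26 to 146 mm from the origin; origin at the centre of the head. Lies on the mat on a side of the head, handle level, 26 mm above the mat. Any of the four sides round the handle may strike. About 200 g, centre of mass 20 mm from the origin towards the handle
- mat: fixed grey rubber mat, 200 mm (its x) by 120 mm (its y), 4 mm thick, where the mallet lies; origin at the centre of its underside
- stand: fixed white settling stand, base 130 mm (its x) by 290 mm (its y), 22 mm high; origin at the centre of its underside. The plate is at its own (0, -80) mm, the striker at (0, +90) mm, 170 mm apart
- plate (a point): centre of the top face of the stand's round grey plate, 96 mm in diameter, top 40 mm above the bench, marked with a black ring of 60 mm diameter; axes as the stand's
- striker: red round cap of the sprung striker, 38 mm diameter, 10 mm thick, on a 16 mm pin that goes down into a black housing (56 mm diameter, top 45 mm above the bench); origin at the centre of the cap's top face, 85 mm above the bench when up. 65 mm when fully down (20 mm stroke). Its spring takes 3 N rising to 9 N and lifts it again after the blow
- pump: fixed white pump module, 130 x 130 mm, 90 mm high, the plunger sticks out of its front face; origin at the bottom edge of the front face, in its middle; its x axis points from the front face into the module (the push direction)
- plunger_face (a point): centre of the front face of the yellow round plunger knob (40 mm diameter, 12 mm thick), 50 mm above the bench and 65 mm in front of the pump's front face when out; x axis is the push direction
- plunger (a joint): how far the plunger is pushed in: 0 out, 0.040 m fully in; spring of 3 N rising to 8 N, it springs back out when let go
- amber_bottle: amber glass bottle, 84 mm diameter, 190 mm tall, bystander; origin at the centre of its underside
- amber_jar: amber glass jar, 72 mm diameter, 110 mm tall, bystander; origin at the centre of its underside
- white_jar: white plastic jar, 68 mm diameter, 90 mm tall, bystander; origin at the centre of its underside
There are look-alikes about, which are no part of the job. Several things have the shape of the disc_green; the one meant has the colours described above.

How it is judged:
By the outcome, as a careful person would: the job done as asked, in the order asked, and still so for the second after the job is handed in, with the robot touching nothing.
Of disc_white, disc_blue, disc_green, disc_orange, disc_yellow only 3 to 5 are there at a start; the rules pass over those that are not, and their reading is None.
At some moment in a run one of mallet may be knocked a few centimetres aside while the robot is not near it.
Once in a run the grip may slacken for a moment while it holds something.
It also fails if it takes over 210 s, if anything falls off the work surface, if the arm or the gripper's body presses on something with over 40 N, if the wrist force passes 120 N, or if a joint passes its speed limit or range.

## Working session

There is one attempt and no reset: what is moved stays moved. The work goes in short steps, Python scripts to look and compute and a tool call to move; the robot and the scene stay as the last step left them, time stands still between calls to the robot, and variables do not carry over. Pictures are saved under pics/ and viewed, and the job is handed in when it is done.

Besides the shell and the picture viewer there is one more tool, called as name(argument=value, ...), one argument or row to a line, values as JSON. apply_moves: Moves the arm, as the interface text tells. Its arguments: {"type":"object","properties":{"deltas":{"type":"array"}},"required":["deltas"]}

```bash
mkdir -p pics; cat > h.py <<'E'
import numpy as np, cv2
from workcell import get_obs, capture, hand_in, grasp_offset
def snap(n,f):
    c=capture(n); cv2.imwrite('pics/'+f,c['img']); return c
def world(c):
    K=c['camera_matrix'];Z=c['range_z'].astype(float)
    v,u=np.mgrid[0:384,0:512]
    P=np.stack([(u-K[0,2])/K[0,0]*Z,(v-K[1,2])/K[1,1]*Z,Z],-1)
    W=(P-np.array(c['t']))@np.array(c['R'])
    W[Z<=0]=np.nan
    return W
def st():
    o=get_obs()
    print({k:np.round(o[k],3).tolist() for k in ['time_s','tcp_pos','ee_rot','wrist_force','width','q']})
    return o
E
python3 - <<'E'
from h import *
st();print(grasp_offset)
for n in ['scene','top','wrist']:
    c=snap(n,n+'0.png');np.savez(n+'0.npz',**c)
    print(n,np.round(-np.array(c['R']).T@c['t']))
E
```

```text
{'time_s': 0.0, 'tcp_pos': [168.054, 627.255, 213.401], 'ee_rot': [-0.41, -3.114, 0.003], 'wrist_force': [0.438, -0.107, 0.716], 'width': 95.16, 'q': [1.226, 0.125, 1.652, -0.0, 1.367, -0.083]}
18.8
scene [1322. -497.  898.]
top [ 374.  -51. 1244.]
wrist [ 96. 647. 383.]
```

View pics/top0.png

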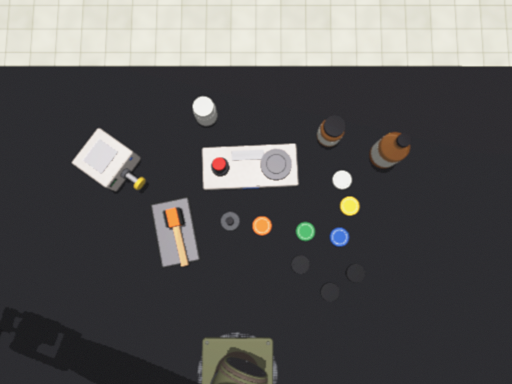

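View pics/scene0.png

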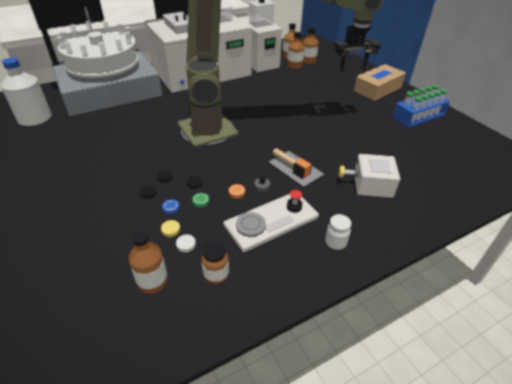

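View pics/wrist0.png

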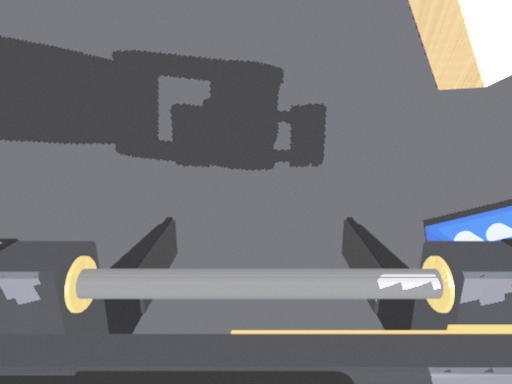

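The top view shows five coloured discs: white (342,180), yellow (350,206), blue (340,237), green (305,231) and orange (262,226). The weight is at (230,221), the stand plate at (276,165), the striker at (219,165), the mallet at (175,230) and the plunger at (139,183). The black discs are look-alikes. Next I measure these positions.

```bash
python3 - <<'E'
from h import *
c=dict(np.load('top0.npz'));W=world(c);img=c['img']
cv2.imwrite('pics/topz.png',cv2.resize(img[80:280,60:420],None,fx=2.2,fy=2.2,interpolation=cv2.INTER_CUBIC))
z=W[...,2]
print('px scale mm',c['range_z'][300,100]/c['camera_matrix'][0,0])
for n,(u,v) in dict(white=(342,180),yellow=(350,206),blue=(340,237),green=(305,231),orange=(262,226),weight=(230,221),b1=(301,265),b2=(356,273),b3=(330,292)).items():
    m=np.zeros(z.shape,bool);m[v-16:v+17,u-16:u+17]=1
    m&=(z>(8))
    k,l=cv2.connectedComponents(m.astype(np.uint8));
    m=l==l[v,u]
    p=W[m];p=p[abs(p[:,2]-np.median(p[:,2]))<4]
    (cx,cy),r=cv2.minEnclosingCircle(p[:,:2].astype(np.float32))
    print(n,np.round(p.mean(0)),np.round([cx,cy,r]),len(p),np.round(z[v,u]))
def comp(sel,lo,hi,name):
    m=np.zeros(z.shape,np.uint8);u0,v0,u1,v1=sel
    m[v0:v1,u0:u1]=((z>lo)&(z<hi))[v0:v1,u0:u1]
    p=W[m>0][:,:2].astype(np.float32)
    r=cv2.minAreaRect(p);print(name,np.round(r[0]),np.round(r[1]),round(r[2],1),len(p),np.round(p.mean(0)))
comp((195,135,305,195),12,28,'standbase')
comp((255,145,300,185),35,45,'plate')
comp((205,150,232,180),78,92,'striker')
comp((205,150,232,180),40,50,'housing')
comp((60,115,140,200),80,100,'pumptop')
comp((120,165,155,200),10,85,'plunger')
comp((145,190,205,275),40,70,'malhead')
comp((145,190,205,275),25,47,'malhandle')
comp((145,190,205,275),2.5,70,'mat')
comp((180,90,225,130),80,100,'wjar')
comp((310,110,350,150),90,125,'ajar')
comp((360,120,415,170),60,200,'bottle')
E
```

```text
px scale mm 3.006697810723603
white [ 574. -318.   15.] [ 575. -318.   28.] 230 20.0
yellow [ 494. -339.   15.] [ 495. -339.   28.] 231 16.0
blue [ 401. -306.   15.] [ 400. -306.   28.] 242 16.0
green [ 417. -204.   15.] [ 416. -204.   28.] 242 16.0
orange [433. -73.  15.] [434. -73.  28.] 237 14.0
weight [446.  23.  20.] [447.  24.  28.] 178 50.0
b1 [ 318. -187.   15.] [ 317. -188.   28.] 248 12.0
b2 [ 292. -353.   15.] [ 292. -353.   28.] 245 16.0
b3 [ 237. -275.   14.] [ 237. -275.   28.] 252 12.0
standbase [615. -35.] [132. 291.] 2.3 2842 [611. -22.]
plate [ 618. -114.] [95. 94.] 78.0 753 [ 618. -115.]
striker [610.  54.] [36. 35.] 26.9 132 [610.  55.]
housing [609.  54.] [48. 54.] 26.1 124 [603.  51.]
pumptop [627. 394.] [133. 130.] 55.1 1940 [626. 392.]
plunger [570. 316.] [68. 72.] 55.0 289 [576. 319.]
malhead [398. 178.] [170.  52.] 13.4 414 [438. 186.]
malhandle [398. 177.] [170.  42.] 6.4 321 [378. 169.]
mat [414. 194.] [258. 183.] 0.8 2188 [412. 189.]
wjar [781. 103.] [57. 57.] 89.8 323 [780. 103.]
ajar [ 716. -280.] [61. 61.] 41.5 393 [ 715. -279.]
bottle [ 651. -444.] [83. 75.] 36.2 918 [ 645. -435.]
```

View pics/topz.png

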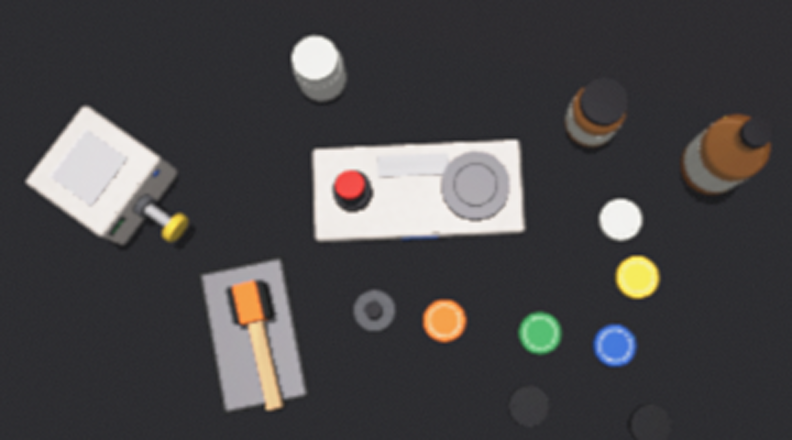

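apply_moves(
  deltas=[
    [[0,0,0,0.03,-0.04,-0.01,0.8],[0,0,0,0.266,-0.7,-0.11,0.8],[0,0,0,0.266,-0.7,-0.11,0.8],[0,0,0,0.266,-0.7,-0.11,0.8],[0,0,0,0.266,-0.7,-0.11,0.8],[0,0,0,0.266,-0.7,-0.11,0.8],[0,0,0,0.266,-0.7,-0.11,0.8],[0,0,0,0.266,-0.7,-0.11,0.8],[0,0,0,0.266,-0.7,-0.11,0.8],[0,0,0,0.266,-0.7,-0.11,0.8]],
  ],
)

```text
time_s: 0.98
tcp_pos: [318.7, 244.2, 152.0]
ee_rot: [0.409, 3.115, -0.002]
wrist_force: [1.0, 0.1, 0.3]
width: 75.8
```

apply_moves(
  deltas=[
    [[0,0,0,0.115,-0.317,-0.032,0.8],[0,0,0,0.115,-0.317,-0.032,0.8],[0,0,0,0.115,-0.317,-0.032,0.8],[0,0,0,0.115,-0.317,-0.032,0.8],[0,0,0,0.115,-0.317,-0.032,0.8],[0,0,0,0.115,-0.317,-0.032,0.8],[0,0,0,0.115,-0.317,-0.032,0.8],[0,0,0,0.115,-0.317,-0.032,0.8],[0,0,0,0.115,-0.317,-0.032,0.8],[0,0,0,0.115,-0.317,-0.032,0.8]],
  ],
)

```text
time_s: 1.82
tcp_pos: [433.7, -74.9, 119.5]
ee_rot: [-0.416, -3.113, 0.002]
wrist_force: [0.0, 0.6, -0.1]
width: 76.1
```

```bash
python3 - <<'E'
from h import *
st()
c=snap('wrist','w1.png');W=world(c);z=W[...,2]
m=((z>10)&(z<20)).astype(np.uint8)
k,l,s,cc=cv2.connectedComponentsWithStats(m)
for i in range(1,k):
    if s[i,4]>500:
        p=W[l==i];print(s[i],np.round(p.mean(0),1),np.round(cv2.minEnclosingCircle(p[:,:2].astype(np.float32)),1) if 0 else cv2.minEnclosingCircle(p[:,:2].astype(np.float32)))
E
```

```text
{'time_s': 1.817, 'tcp_pos': [433.708, -74.855, 119.472], 'ee_rot': [-0.416, -3.113, 0.002], 'wrist_force': [0.032, 0.602, -0.069], 'width': 76.101, 'q': [-0.292, -0.282, 2.196, -0.002, 1.229, -1.597]}
[  57   55   70   70 3848] [ 318.  -185.7   14.4] ((318.4093933105469, -186.6273193359375), 28.038057327270508)
[ 341  141   68   64 2086] [442.3  21.6  18.6] ((447.0237121582031, 25.00179672241211), 28.033100128173828)
[ 232  155   63   62 2991] [433.  -70.9  14.4] ((433.86029052734375, -71.22605895996094), 27.96148681640625)
[  87  176   64   59 2905] [ 416.3 -201.5   14.4] ((417.2762451171875, -202.45510864257812), 28.241031646728516)
[   0  187   41   58 1732] [ 401.9 -293.8   14.3] ((401.29571533203125, -300.2349853515625), 27.418243408203125)
[191 298 132  36 954] [ 555.1 -114.1   16. ] ((557.5042724609375, -112.64008331298828), 67.33557891845703)
```

View pics/w1.png

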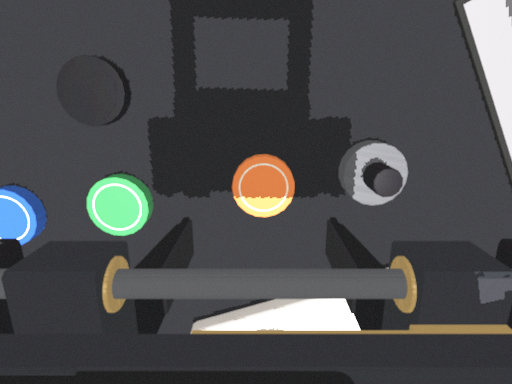

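The wrist view shows the orange disc at (263,185), right under the hand. Its position agrees with the top view to within 2 mm.

apply_moves(
  deltas=[
    [[0,0,0,0,0.003,-0.03,0.8],[0,0,0,0,0.003,-0.06,0.8],[0,0,0,0,0.003,-0.085,0.8],[0,0,0,0,0.003,-0.1,0.8],[0,0,0,0,0.003,-0.11,0.8],[0,0,0,0,0.003,-0.114,0.8],[0,0,0,0,0.003,-0.114,0.8],[0,0,0,0,0.003,-0.114,0.5],[0,0,0,0,0.003,-0.114,0.3],[0,0,0,0,0.003,-0.114,0.3]],
  ],
)

```text
time_s: 2.7
tcp_pos: [434.4, -70.5, 6.8]
ee_rot: [0.412, 3.113, -0.002]
wrist_force: [0.1, -0.3, -0.1]
width: 62.1
```

apply_moves(
  deltas=[
    [[0,0,0,0,0,-0.002,0.2],[0,0,0,0,0,-0.002,0.2],[0,0,0,0,0,-0.002,0.2],[0,0,0,0,0,-0.002,0.2],[0,0,0,0,0,0.01,0.2],[0,0,0,0,0,0.04,0.2],[0,0,0,0,0,0.08,0.2],[0,0,0,0,0,0.1,0.2],[0,0,0,0,0,0.1,0.2],[0,0,0,0,0,0.1,0.2]],
  ],
)

```text
time_s: 3.53
tcp_pos: [435.6, -70.9, 108.6]
ee_rot: [0.412, 3.109, -0.003]
wrist_force: [-0.5, -0.8, -1.9]
width: 55.3
```

```bash
python3 - <<'E'
from h import *
for i in range(3): st()
c=snap('wrist','w2.png')
E
```

```text
{'time_s': 3.533, 'tcp_pos': [435.642, -70.925, 108.559], 'ee_rot': [0.412, 3.109, -0.003], 'wrist_force': [-0.5, -0.846, -1.853], 'width': 55.283, 'q': [-0.283, -0.271, 2.207, -0.001, 1.201, -1.589]}
{'time_s': 3.533, 'tcp_pos': [435.642, -70.925, 108.559], 'ee_rot': [0.412, 3.109, -0.003], 'wrist_force': [-0.5, -0.846, -1.853], 'width': 55.283, 'q': [-0.283, -0.271, 2.207, -0.001, 1.201, -1.589]}
{'time_s': 3.533, 'tcp_pos': [435.642, -70.925, 108.559], 'ee_rot': [0.412, 3.109, -0.003], 'wrist_force': [-0.5, -0.846, -1.853], 'width': 55.283, 'q': [-0.283, -0.271, 2.207, -0.001, 1.201, -1.589]}
```

View pics/w2.png

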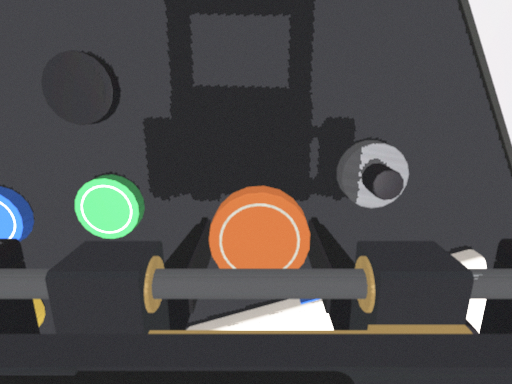

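apply_moves(
  deltas=[
    [[0,0,0,0.04,-0.01,0,0.2],[0,0,0,0.08,-0.02,0,0.2],[0,0,0,0.12,-0.03,0,0.2],[0,0,0,0.155,-0.038,0,0.2],[0,0,0,0.175,-0.042,0,0.2],[0,0,0,0.182,-0.044,0,0.2],[0,0,0,0.182,-0.044,0,0.2],[0,0,0,0.182,-0.044,0,0.2],[0,0,0,0.182,-0.044,0,0.2],[0,0,0,0.182,-0.044,0,0.2]],
  ],
)

```text
time_s: 4.42
tcp_pos: [614.8, -114.1, 106.1]
ee_rot: [0.413, 3.114, -0.001]
wrist_force: [0.3, 0.1, -0.8]
width: 54.8
```

```bash
cat >> h.py <<'E'
from scipy.optimize import least_squares
from scipy.spatial.transform import Rotation as Ro
def fitcircle(p,r=28):
    # points xy on a partially occluded disc rim: fit known radius, robust
    f=lambda c:np.hypot(p[:,0]-c[0],p[:,1]-c[1])-r
    s=least_squares(f,p.mean(0),loss='soft_l1',f_scale=1.0)
    return s.x,np.sqrt(np.mean(s.fun**2))
def blob(c,mask,seed,zlo,zhi,r=28,view=None):
    W=world(c);z=W[...,2]
    m=(mask&(z>zlo)&(z<zhi)).astype(np.uint8)
    k,l=cv2.connectedComponents(m)
    m=(l==l[seed[1],seed[0]]).astype(np.uint8)
    ct,_=cv2.findContours(m,cv2.RETR_EXTERNAL,cv2.CHAIN_APPROX_NONE)
    ct=max(ct,key=len)[:,0]
    p=W[ct[:,1],ct[:,0]]
    return m,ct,p,W[m>0]
E
python3 - <<'E'
from h import *
o=st();c=snap('wrist','w3.png')
W=world(c);np.savez('w3.npz',**c)
print(np.round(W[238,240:280:10],1),np.round(W[260,260],1))
zt=W[238,260,2]
z=W[...,2];m=(abs(z-zt)<4).astype(np.uint8);k,l=cv2.connectedComponents(m);m=(l==l[238,260]).astype(np.uint8)
print(m.sum(),W[m>0][:,2].mean())
ct=max(cv2.findContours(m,0,cv2.CHAIN_APPROX_NONE)[0],key=len)[:,0]
ct=ct[ct[:,1]<255]
p=W[ct[:,1],ct[:,0]][:,:2]
print(len(p),fitcircle(p))
E
```

```text
{'time_s': 4.417, 'tcp_pos': [614.775, -114.125, 106.133], 'ee_rot': [0.413, 3.114, -0.001], 'wrist_force': [0.293, 0.117, -0.849], 'width': 54.845, 'q': [-0.269, 0.159, 1.8, -0.001, 1.182, -1.576]}
[[ 609.3 -123.2  115.4]
 [ 611.2 -118.2  114.5]
 [ 612.6 -112.9  114.4]
 [ 613.9 -107.7  114.6]] [ 624.5 -116.1  116. ]
6870 114.43434080217716
271 (array([ 614.13214431, -113.6709683 ]), np.float64(2.319272854830943))
```

View pics/w3.png

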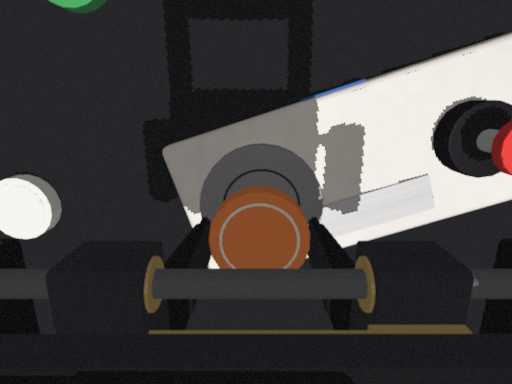

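The disc is held at (259,238), with its top at z 114.4, over the plate. I lower it about 59 mm.

apply_moves(
  deltas=[
    [[0,0,0,0.0035,-0.001,-0.02,0.2],[0,0,0,0.0035,-0.001,-0.04,0.2],[0,0,0,0.0035,-0.001,-0.05,0.2],[0,0,0,0.0035,-0.001,-0.055,0.2],[0,0,0,0.0035,-0.001,-0.0585,0.2],[0,0,0,0.0035,-0.001,-0.0585,0.2],[0,0,0,0.0035,-0.001,-0.0585,0.2],[0,0,0,0.0035,-0.001,-0.0585,0.2],[0,0,0,0.0035,-0.001,-0.0585,0.2],[0,0,0,0.0035,-0.001,-0.0585,0.2]],
  ],
)

```text
time_s: 5.3
tcp_pos: [619.1, -115.4, 48.9]
ee_rot: [0.412, 3.112, -0.002]
wrist_force: [-0.1, 0.1, -0.3]
width: 54.6
```

```bash
python3 - <<'E'
from h import *
o=st();c=snap('wrist','w4.png')
W=world(c)
z=W[...,2];zt=W[238,260,2];m=(abs(z-zt)<4).astype(np.uint8);k,l=cv2.connectedComponents(m);m=(l==l[238,260]).astype(np.uint8)
print(m.sum(),W[m>0][:,2].mean())
ct=max(cv2.findContours(m,0,cv2.CHAIN_APPROX_NONE)[0],key=len)[:,0]
ct=ct[ct[:,1]<255]
print(fitcircle(W[ct[:,1],ct[:,0]][:,:2]))
# plate ring: blob at z~40
m=(abs(z-40)<3).astype(np.uint8);k,l,s,_=cv2.connectedComponentsWithStats(m);i=1+np.argmax(s[1:,4]);print(s[i])
E
```

```text
{'time_s': 5.3, 'tcp_pos': [619.118, -115.361, 48.874], 'ee_rot': [0.412, 3.112, -0.002], 'wrist_force': [-0.068, 0.102, -0.267], 'width': 54.632, 'q': [-0.269, 0.231, 1.823, -0.001, 1.085, -1.576]}
6861 56.878358032792946
(array([ 618.45844429, -114.86430372]), np.float64(2.154833575895196))
[ 183  150  159   92 6631]
```

View pics/w4.png

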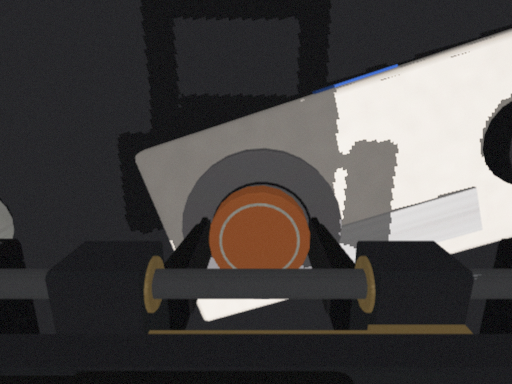

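The disc is 1.5–2 mm above the plate and centred. I set it down and release.

apply_moves(
  deltas=[
    [[0,0,0,-0.0005,0,-0.0015,0.2],[0,0,0,-0.0005,0,-0.0015,0.2],[0,0,0,-0.0005,0,-0.0015,0.8],[0,0,0,-0.0005,0,-0.0015,0.8],[0,0,0,-0.0005,0,-0.0015,0.8],[0,0,0,-0.0005,0,-0.0015,0.8],[0,0,0,0,0,0.02,0.8],[0,0,0,0,0,0.06,0.8],[0,0,0,0,0,0.1,0.8],[0,0,0,0,0,0.1,0.8]],
  ],
)

```text
time_s: 6.18
tcp_pos: [624.2, -116.7, 159.1]
ee_rot: [0.41, 3.097, -0.005]
wrist_force: [0.7, -0.2, 0.3]
width: 76.2
```

```bash
python3 - <<'E'
from h import *
o=st();c=snap('wrist','w5.png');np.savez('w5.npz',**c)
W=world(c);z=W[...,2]
def f(lo,hi,r,name):
    m=((z>lo)&(z<hi)).astype(np.uint8);k,l,s,_=cv2.connectedComponentsWithStats(m);i=1+np.argmax(s[1:,4]);print(name,s[i])
    p=W[l==i];print(p.mean(0),cv2.minEnclosingCircle(p[:,:2].astype(np.float32)))
f(51,60,28,'disc');f(36,44,48,'plate')
E
```

```text
{'time_s': 6.183, 'tcp_pos': [624.205, -116.703, 159.062], 'ee_rot': [0.41, 3.097, -0.005], 'wrist_force': [0.717, -0.181, 0.328], 'width': 76.237, 'q': [-0.269, 0.12, 1.75, -0.001, 1.254, -1.576]}
disc [ 228  146   63   62 3038]
[ 616.63887941 -114.4742519    54.36817594] ((617.4715576171875, -114.65757751464844), 27.855314254760742)
plate [ 210  123  103  101 5057]
[ 616.25651978 -111.80412996   39.18997975] ((619.5242919921875, -113.6181869506836), 47.99284744262695)
```

View pics/w5.png

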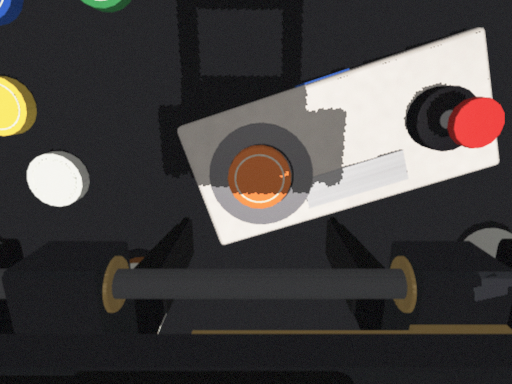

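The wrist view shows the orange disc (260,177) on the plate, about 2 mm off centre. I go on to green and remove the small transient tilt on the way.

```bash
cat >> h.py <<'E'
def go(x,y,z,ang=75.0):
    """print delta to reach tcp target, jaw dir angle in deg"""
    o=get_obs();a=np.radians(ang/1+90)/2
    n=np.array([np.cos(a),np.sin(a),0])
    # rotation pi about n maps y-> angle 2a-90
    Rd=Ro.from_rotvec(np.pi*n);Rc=Ro.from_rotvec(o['ee_rot'])
    t=(Rd*Rc.inv()).as_rotvec(degrees=True)
    print('turn',np.round(t,1),'shift',np.round((np.array([x,y,z])-o['tcp_pos'])/1000,4),'w',round(float(o['width']),1),'F',np.round(o['wrist_force'],1),'t',round(o['time_s'],1))
E
python3 -c "
from h import *
go(416.5,-203,60)"
```

```text
turn [0.3 0.7 0.1] shift [-0.2063 -0.0867 -0.0955] w 76.5 F [-0.2 -0.2  0.2] t 6.2
```

apply_moves(
  deltas=[
    [[0,0,0,-0.04,-0.017,0,0.8],[0,0.5,0,-0.08,-0.034,0,0.8],[0,0.7,0,-0.12,-0.05,-0.015,0.8],[0,0.7,0,-0.155,-0.065,-0.035,0.8],[0,0.7,0,-0.185,-0.078,-0.055,0.8],[0,0.7,0,-0.2,-0.084,-0.075,0.8],[0,0.7,0,-0.206,-0.0865,-0.09,0.8],[0,0.7,0,-0.206,-0.0865,-0.0955,0.8],[0,0.7,0,-0.206,-0.0865,-0.0955,0.8],[0,0.7,0,-0.206,-0.0865,-0.0955,0.8]],
  ],
)

```text
time_s: 7.07
tcp_pos: [417.4, -202.8, 60.2]
ee_rot: [0.412, 3.113, -0.007]
wrist_force: [0.0, 0.2, -0.2]
width: 76.1
```

```bash
python3 -c "
from h import *
go(416.5,-203,5)"
```

```text
turn [0.3 0.1 0.1] shift [-0.0009 -0.0002 -0.0552] w 76.1 F [ 0.   0.2 -0.2] t 7.1
```

apply_moves(
  deltas=[
    [[0,0,0,-0.0005,0,-0.025,0.8],[0,0,0,-0.0005,0,-0.045,0.8],[0,0,0,-0.0005,0,-0.0555,0.8],[0,0,0,-0.0005,0,-0.0555,0.7],[0,0,0,-0.0005,0,-0.0555,0.2],[0,0,0,-0.0005,0,-0.0555,0.2],[0,0,0,-0.0005,0,-0.0555,0.2],[0,0,0,-0.0005,0,-0.0555,0.2],[0,0,0,-0.0005,0,-0.0555,0.2],[0,0,0,-0.0005,0,-0.0555,0.2]],
  ],
)

```text
time_s: 7.9
tcp_pos: [418.2, -203.4, 6.3]
ee_rot: [0.412, 3.11, -0.008]
wrist_force: [0.5, 1.4, 6.9]
width: 55.3
```

apply_moves(
  deltas=[
    [[0,0,0,0,0,0.015,0.2],[0,0,0,0,0,0.045,0.2],[0,0,0,0.02,0.009,0.075,0.2],[0,0,0,0.055,0.024,0.085,0.2],[0,0,0,0.09,0.04,0.085,0.2],[0,0,0,0.125,0.055,0.085,0.2],[0,0,0,0.16,0.07,0.085,0.2],[0,0,0,0.185,0.082,0.085,0.2],[0,0,0,0.2,0.0885,0.085,0.2],[0,0,0,0.2,0.0885,0.085,0.2]],
  ],
)

```text
time_s: 8.73
tcp_pos: [620.4, -113.5, 90.9]
ee_rot: [0.408, 3.11, -0.008]
wrist_force: [-0.6, -0.5, 0.1]
width: 55.2
```

```bash
cat >> h.py <<'E'
def held(f):
    c=snap('wrist',f);W=world(c);z=W[...,2];zt=W[238,260,2];m=(abs(z-zt)<4).astype(np.uint8);k,l=cv2.connectedComponents(m);m=(l==l[238,260]).astype(np.uint8)
    ct=max(cv2.findContours(m,0,cv2.CHAIN_APPROX_NONE)[0],key=len)[:,0]
    ct=ct[ct[:,1]<255]
    x,e=fitcircle(W[ct[:,1],ct[:,0]][:,:2])
    print('held centre',np.round(x,1),'rms',round(e,1),'top z',round(W[m>0][:,2].mean(),1),'n',m.sum(),'tcp',np.round(get_obs()['tcp_pos'],1))
E
python3 -c "
from h import *
held('w6.png');go(619,-114.5,63)"
```

```text
held centre [ 619.4 -112.9] rms 2.1 top z 99.0 n 6907 tcp [ 618.7 -114.2   90.7]
turn [ 0.3  0.1 -0. ] shift [ 0.0003 -0.0003 -0.0277] w 55.2 F [ 0.2  0.7 -0.1] t 8.8
```

apply_moves(
  deltas=[
    [[0,0,0,0,-0.001,-0.015,0.2],[0,0,0,0,-0.001,-0.025,0.2],[0,0,0,0,-0.001,-0.029,0.2],[0,0,0,0,-0.001,-0.029,0.2],[0,0,0,0,-0.001,-0.029,0.2],[0,0,0,0,-0.001,-0.0295,0.2],[0,0,0,0,-0.001,-0.0295,0.8],[0,0,0,0,-0.001,-0.0295,0.8],[0,0,0,0,-0.001,-0.0295,0.8],[0,0,0,0,-0.001,-0.0295,0.8]],
  ],
)

```text
time_s: 9.62
tcp_pos: [618.8, -115.3, 61.3]
ee_rot: [0.409, 3.111, -0.009]
wrist_force: [0.5, -0.1, 0.8]
width: 74.3
```

apply_moves(
  deltas=[
    [[0,0,0,0,0,0.015,0.8],[0,0,0,0,0,0.05,0.8],[0,0,0,0,0,0.085,0.8],[0,0,0,0,0,0.1,0.8],[0,0,0,0,0,0.1,0.8],[0,0,0,0,0,0.1,0.8],[0,0,0,0,0,0.1,0.8],[0,0,0,0,0,0.1,0.8],[0,0,0,0,0,0.1,0.8],[0,0,0,0,0,0.1,0.8]],
  ],
)

```text
time_s: 10.45
tcp_pos: [617.9, -115.0, 159.5]
ee_rot: [0.409, 3.114, -0.008]
wrist_force: [0.5, 0.4, 0.6]
width: 76.4
```

```bash
cat >> h.py <<'E'
def stack(f,top):
    c=snap('wrist',f);W=world(c);z=W[...,2]
    for lo,hi,n in ((top-4,top+5,'top'),(36,44,'plate')):
        m=((z>lo)&(z<hi)).astype(np.uint8);k,l,s,_=cv2.connectedComponentsWithStats(m);i=1+np.argmax(s[1:,4])
        p=W[l==i];(x,y),r=cv2.minEnclosingCircle(p[:,:2].astype(np.float32));print(n,s[i],'z',round(p[:,2].mean(),1),'c',round(x,1),round(y,1),'r',round(r,1))
E
python3 -c "
from h import *
stack('w7.png',70);go(401,-305.5,110)"
```

```text
top [ 227  158   66   64 3298] z 69.4 c 617.0 -115.0 r 27.8
plate [ 211  132  102  100 4474] z 39.2 c 619.5 -113.6 r 48.0
turn [ 0.3  0.  -0. ] shift [-0.2172 -0.1904 -0.0499] w 76.1 F [-0.3  0.4 -0.3] t 10.5
```

View pics/w7.png

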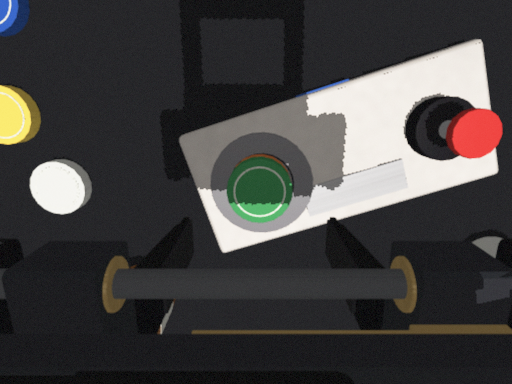

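Green is on orange at (260,190), with its centre about 2.5 mm short of the plate centre in x. I aim 2 mm further for the next disc, which is blue.

apply_moves(
  deltas=[
    [[0,0,0,-0.025,-0.022,0,0.8],[0,0,0,-0.055,-0.048,0,0.8],[0,0,0,-0.085,-0.074,0,0.8],[0,0,0,-0.115,-0.1,-0.015,0.8],[0,0,0,-0.145,-0.127,-0.035,0.8],[0,0,0,-0.175,-0.153,-0.055,0.8],[0,0,0,-0.2,-0.175,-0.075,0.8],[0,0,0,-0.214,-0.187,-0.09,0.8],[0,0,0,-0.217,-0.19,-0.1,0.8],[0,0,0,-0.217,-0.19,-0.1,0.8]],
  ],
)

```text
time_s: 11.33
tcp_pos: [398.8, -304.4, 57.1]
ee_rot: [-0.414, -3.112, 0.003]
wrist_force: [0.3, 0.3, -0.8]
width: 75.9
```

```bash
python3 -c "
from h import *
go(401,-305.5,5)
c=snap('wrist','w8.png');W=world(c);z=W[...,2]
m=((z>10)&(z<20)).astype(np.uint8);k,l,s,_=cv2.connectedComponentsWithStats(m)
for i in range(1,k):
  if s[i,4]>1500:p=W[l==i];print(s[i],cv2.minEnclosingCircle(p[:,:2].astype(np.float32)))
"
```

```text
turn [ 0.1 -0.2  0.1] shift [ 0.0022 -0.0011 -0.0521] w 75.9 F [ 0.3  0.3 -0.8] t 11.3
[ 363    0   94   91 6888] ((317.5289306640625, -187.057373046875), 28.458351135253906)
[  97   28   91   94 6557] ((293.0954895019531, -352.3011779785156), 28.18433380126953)
[ 219  174   80   77 4696] ((400.44415283203125, -305.227783203125), 28.051025390625)
[ 214  300   71   30 1599] ((491.6668395996094, -337.77191162109375), 27.585012435913086)
```

apply_moves(
  deltas=[
    [[0,0,0,0.002,-0.001,-0.022,0.8],[0,0,0,0.002,-0.001,-0.043,0.8],[0,0,0,0.002,-0.001,-0.052,0.8],[0,0,0,0.002,-0.001,-0.052,0.7],[0,0,0,0.002,-0.001,-0.052,0.2],[0,0,0,0.002,-0.001,-0.052,0.2],[0,0,0,0.002,-0.001,-0.052,0.2],[0,0,0,0.002,-0.001,-0.052,0.2],[0,0,0,0.002,-0.001,-0.052,0.2],[0,0,0,0.002,-0.001,-0.052,0.2]],
  ],
)

```text
time_s: 12.22
tcp_pos: [403.8, -306.3, 8.4]
ee_rot: [0.412, 3.112, -0.007]
wrist_force: [2.7, 2.9, 6.3]
width: 54.8
```

```bash
python3 -c "
from h import *
go(620.5,-114,110)"
```

```text
turn [0.3 0.1 0.1] shift [0.2167 0.1923 0.1016] w 54.8 F [2.7 2.9 6.3] t 12.2
```

apply_moves(
  deltas=[
    [[0,0,0,0,0,0.015,0.2],[0,0,0,0,0,0.045,0.2],[0,0,0,0.025,0.022,0.08,0.2],[0,0,0,0.055,0.048,0.1,0.2],[0,0,0,0.085,0.075,0.1,0.2],[0,0,0,0.115,0.102,0.1,0.2],[0,0,0,0.145,0.129,0.1,0.2],[0,0,0,0.175,0.156,0.1,0.2],[0,0,0,0.2,0.178,0.1,0.2],[0,0,0,0.21,0.187,0.1,0.2]],
  ],
)

```text
time_s: 13.05
tcp_pos: [616.2, -116.2, 108.3]
ee_rot: [0.407, 3.112, -0.006]
wrist_force: [-0.9, -0.1, -0.7]
width: 54.9
```

```bash
python3 -c "
from h import *
held('w9.png');held('w9.png');go(620.5,-114,78)"
```

```text
held centre [ 613.4 -115.2] rms 1.8 top z 114.3 n 7156 tcp [ 616.4 -116.1  108.3]
held centre [ 613.6 -115. ] rms 1.7 top z 114.2 n 7161 tcp [ 614.7 -117.8  108. ]
turn [ 0.3  0.1 -0.1] shift [ 0.0058  0.0038 -0.03  ] w 55.1 F [-0.2 -0.6 -2. ] t 13.2
```

apply_moves(
  deltas=[
    [[0,0,0,0.004,0.001,-0.01,0.2],[0,0,0,0.007,0.002,-0.02,0.2],[0,0,0,0.007,0.002,-0.028,0.2],[0,0,0,0.007,0.002,-0.029,0.2],[0,0,0,0.007,0.002,-0.0295,0.2],[0,0,0,0.007,0.002,-0.0295,0.2],[0,0,0,0.007,0.002,-0.0295,0.8],[0,0,0,0.007,0.002,-0.0295,0.8],[0,0,0,0.007,0.002,-0.0295,0.8],[0,0,0,0.007,0.002,-0.0295,0.8]],
  ],
)

```text
time_s: 13.98
tcp_pos: [622.0, -115.9, 79.0]
ee_rot: [0.407, 3.112, -0.007]
wrist_force: [0.1, -0.2, -0.1]
width: 74.4
```

apply_moves(
  deltas=[
    [[0,0,0,0,0,0.015,0.8],[0,0,0,0,0,0.05,0.8],[0,0,0,0,0,0.085,0.8],[0,0,0,0,0,0.1,0.8],[0,0,0,0,0,0.1,0.8],[0,0,0,0,0,0.1,0.8],[0,0,0,0,0,0.1,0.8],[0,0,0,0,0,0.1,0.8],[0,0,0,0,0,0.1,0.8],[0,0,0,0,0,0.1,0.8]],
  ],
)

```text
time_s: 14.82
tcp_pos: [621.1, -115.6, 177.1]
ee_rot: [-0.407, -3.115, 0.007]
wrist_force: [-0.7, 0.9, -0.1]
width: 75.8
```

```bash
python3 -c "
from h import *
stack('w10.png',85);go(494,-338.5,60)"
```

```text
top [ 227  156   66   63 3254] z 84.4 c 618.5 -115.0 r 27.9
plate [ 213  127   97   96 3593] z 39.2 c 619.4 -113.6 r 48.0
turn [ 0.3 -0.  -0.1] shift [-0.1274 -0.2228 -0.1176] w 76.0 F [-0.3  0.8  0. ] t 14.9
```

View pics/w10.png

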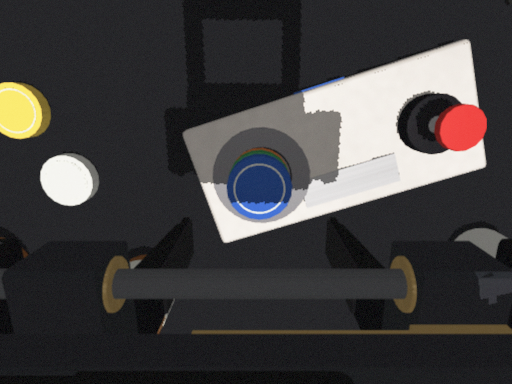

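Blue at (260,187) sits 1.6 mm from the plate centre. Next is yellow.

apply_moves(
  deltas=[
    [[0,0,0,-0.012,-0.022,0,0.8],[0,0,0,-0.03,-0.052,0,0.8],[0,0,0,-0.05,-0.085,0,0.8],[0,0,0,-0.07,-0.12,-0.015,0.8],[0,0,0,-0.09,-0.155,-0.04,0.8],[0,0,0,-0.105,-0.183,-0.065,0.8],[0,0,0,-0.118,-0.207,-0.09,0.8],[0,0,0,-0.125,-0.22,-0.11,0.8],[0,0,0,-0.127,-0.223,-0.117,0.8],[0,0,0,-0.127,-0.223,-0.117,0.8]],
  ],
)

```text
time_s: 15.7
tcp_pos: [492.3, -338.1, 57.7]
ee_rot: [-0.41, -3.111, 0.002]
wrist_force: [-0.3, 0.2, -1.1]
width: 75.6
```

```bash
cat >> h.py <<'E'
def discs(f):
    c=snap('wrist',f);W=world(c);z=W[...,2]
    m=((z>10)&(z<20)).astype(np.uint8);k,l,s,_=cv2.connectedComponentsWithStats(m)
    for i in range(1,k):
        if s[i,4]>1500:p=W[l==i];print(s[i],cv2.minEnclosingCircle(p[:,:2].astype(np.float32)))
E
python3 -c "
from h import *
discs('w11.png');go(494,-338.5,5)
"
```

```text
[ 220  175   80   76 4651] ((495.0216979980469, -338.5159912109375), 28.031827926635742)
[ 277  298   73   32 2040] ((578.5855102539062, -318.64874267578125), 27.803800582885742)
turn [ 0.2 -0.1 -0.1] shift [ 0.     -0.0003 -0.0548] w 76.3 F [ 0.7  0.  -0.5] t 15.8
```

apply_moves(
  deltas=[
    [[0,0,0,0.001,0,-0.022,0.8],[0,0,0,0.001,0,-0.043,0.8],[0,0,0,0.001,0,-0.054,0.8],[0,0,0,0.001,0,-0.0545,0.7],[0,0,0,0.001,0,-0.0545,0.2],[0,0,0,0.001,0,-0.0545,0.2],[0,0,0,0.001,0,-0.0545,0.2],[0,0,0,0.001,0,-0.0545,0.2],[0,0,0,0.001,0,-0.0545,0.2],[0,0,0,0.001,0,-0.0545,0.2]],
  ],
)

```text
time_s: 16.58
tcp_pos: [496.3, -338.8, 7.2]
ee_rot: [0.408, 3.113, -0.006]
wrist_force: [1.8, 1.4, 6.4]
width: 55.2
```

```bash
python3 -c "
from h import *
go(620,-113.5,125)"
```

```text
turn [ 0.2  0.1 -0.1] shift [0.1237 0.2253 0.1178] w 55.2 F [1.8 1.4 6.4] t 16.6
```

apply_moves(
  deltas=[
    [[0,0,0,0,0,0.015,0.2],[0,0,0,0,0,0.045,0.2],[0,0,0,0.01,0.018,0.08,0.2],[0,0,0,0.028,0.051,0.115,0.2],[0,0,0,0.047,0.085,0.118,0.2],[0,0,0,0.065,0.118,0.118,0.2],[0,0,0,0.084,0.152,0.118,0.2],[0,0,0,0.102,0.186,0.118,0.2],[0,0,0,0.118,0.214,0.118,0.2],[0,0,0,0.124,0.225,0.118,0.2]],
  ],
)

```text
time_s: 17.42
tcp_pos: [621.5, -110.3, 125.2]
ee_rot: [0.403, 3.113, -0.005]
wrist_force: [-0.2, -0.2, -0.7]
width: 55.1
```

```bash
python3 -c "
from h import *
held('w12.png');held('w12.png');go(620.5,-114,95)"
```

```text
held centre [ 620.5 -109.7] rms 2.2 top z 132.4 n 6897 tcp [ 621.7 -110.1  125.1]
held centre [ 620.6 -109.4] rms 2.1 top z 132.2 n 6923 tcp [ 620.8 -112.1  124.9]
turn [ 0.2  0.  -0.2] shift [-0.0003 -0.0019 -0.0299] w 55.1 F [ 0.3 -0.7 -1.2] t 17.5
```

apply_moves(
  deltas=[
    [[0,0,0,0.001,-0.001,-0.01,0.2],[0,0,0,0.001,-0.002,-0.02,0.2],[0,0,0,0.001,-0.0025,-0.029,0.2],[0,0,0,0.001,-0.0025,-0.032,0.2],[0,0,0,0.001,-0.0025,-0.0325,0.2],[0,0,0,0.001,-0.0025,-0.0325,0.2],[0,0,0,0.001,-0.0025,-0.0325,0.8],[0,0,0,0.001,-0.0025,-0.0325,0.8],[0,0,0,0.001,-0.0025,-0.0325,0.8],[0,0,0,0.001,-0.0025,-0.0325,0.8]],
  ],
)

```text
time_s: 18.35
tcp_pos: [621.9, -114.6, 92.7]
ee_rot: [0.403, 3.114, -0.007]
wrist_force: [-0.0, 0.5, -0.1]
width: 74.1
```

apply_moves(
  deltas=[
    [[0,0,0,0,0,0.015,0.8],[0,0,0,0,0,0.05,0.8],[0,0,0,0,0,0.085,0.8],[0,0,0,0,0,0.1,0.8],[0,0,0,0,0,0.1,0.8],[0,0,0,0,0,0.1,0.8],[0,0,0,0,0,0.1,0.8],[0,0,0,0,0,0.1,0.8],[0,0,0,0,0,0.1,0.8],[0,0,0,0,0,0.1,0.8]],
  ],
)

```text
time_s: 19.18
tcp_pos: [621.1, -114.4, 190.8]
ee_rot: [-0.403, -3.115, 0.006]
wrist_force: [-0.8, -0.1, -0.0]
width: 76.4
```

```bash
python3 -c "
from h import *
stack('w13.png',100);go(575,-318,60)"
```

```text
top [ 227  158   66   64 3248] z 99.4 c 620.0 -114.4 r 27.9
plate [ 214  127   93   85 2939] z 39.2 c 619.5 -113.6 r 48.0
turn [ 0.2 -0.1 -0.2] shift [-0.0463 -0.2035 -0.1312] w 76.2 F [ 0.  -0.1 -0.4] t 19.2
```

View pics/w13.png

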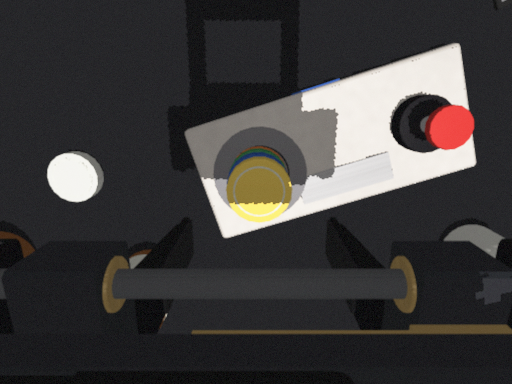

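Yellow at (259,188) is within 1 mm of the plate centre. Now white, the last disc.

apply_moves(
  deltas=[
    [[0,0,0,-0.005,-0.02,0,0.8],[0,0,0,-0.011,-0.05,0,0.8],[0,0,0,-0.019,-0.083,-0.01,0.8],[0,0,0,-0.027,-0.117,-0.03,0.8],[0,0,0,-0.034,-0.148,-0.055,0.8],[0,0,0,-0.04,-0.175,-0.08,0.8],[0,0,0,-0.044,-0.194,-0.105,0.8],[0,0,0,-0.046,-0.2015,-0.125,0.8],[0,0,0,-0.046,-0.2035,-0.131,0.8],[0,0,0,-0.046,-0.2035,-0.131,0.8]],
  ],
)

```text
time_s: 20.07
tcp_pos: [573.5, -317.4, 57.2]
ee_rot: [-0.405, -3.11, 0.002]
wrist_force: [-0.1, -0.1, 0.2]
width: 76.1
```

```bash
python3 -c "
from h import *
discs('w14.png');go(575,-318,5)
"
```

```text
[ 451  120   61  126 1648] ((594.855224609375, -159.6154022216797), 43.097835540771484)
[ 221  175   79   76 4677] ((575.735107421875, -317.28448486328125), 27.973907470703125)
turn [ 0.1 -0.1 -0.2] shift [ 0.0001 -0.0005 -0.0544] w 76.4 F [-0.3  0.3  0.1] t 20.1
```

apply_moves(
  deltas=[
    [[0,0,0,0.001,0,-0.022,0.8],[0,0,0,0.001,0,-0.043,0.8],[0,0,0,0.001,0,-0.053,0.8],[0,0,0,0.001,0,-0.0535,0.7],[0,0,0,0.001,0,-0.0535,0.2],[0,0,0,0.001,0,-0.0535,0.2],[0,0,0,0.001,0,-0.0535,0.2],[0,0,0,0.001,0,-0.0535,0.2],[0,0,0,0.001,0,-0.0535,0.2],[0,0,0,0.001,0,-0.0535,0.2]],
  ],
)

```text
time_s: 20.95
tcp_pos: [577.3, -318.1, 8.0]
ee_rot: [0.404, 3.115, -0.006]
wrist_force: [0.4, 1.5, 5.4]
width: 55.2
```

```bash
python3 -c "
from h import *
go(620.5,-113.5,140)"
```

```text
turn [ 0.2  0.  -0.2] shift [0.0432 0.2046 0.132 ] w 55.2 F [0.4 1.5 5.4] t 20.9
```

apply_moves(
  deltas=[
    [[0,0,0,0,0,0.015,0.2],[0,0,0,0,0,0.045,0.2],[0,0,0,0.002,0.01,0.08,0.2],[0,0,0,0.008,0.038,0.112,0.2],[0,0,0,0.015,0.071,0.132,0.2],[0,0,0,0.022,0.105,0.132,0.2],[0,0,0,0.03,0.14,0.132,0.2],[0,0,0,0.037,0.172,0.132,0.2],[0,0,0,0.041,0.195,0.132,0.2],[0,0,0,0.042,0.2,0.132,0.2]],
  ],
)

```text
time_s: 21.78
tcp_pos: [619.6, -114.6, 141.0]
ee_rot: [0.398, 3.115, -0.005]
wrist_force: [-0.3, -0.1, -0.1]
width: 54.9
```

```bash
python3 -c "
from h import *
held('w15.png');held('w15.png');go(620.5,-114,110)"
```

```text
held centre [ 618.2 -114. ] rms 1.9 top z 147.3 n 6964 tcp [ 619.5 -115.6  140.8]
held centre [ 618.2 -114.8] rms 1.8 top z 147.2 n 6949 tcp [ 619.3 -117.2  140.7]
turn [ 0.3  0.  -0.3] shift [ 0.0012  0.0032 -0.0307] w 55.0 F [-0.4 -0.8 -1.9] t 21.9
```

apply_moves(
  deltas=[
    [[0,0,0,0.001,0.001,-0.01,0.2],[0,0,0,0.002,0.0025,-0.02,0.2],[0,0,0,0.002,0.0025,-0.029,0.2],[0,0,0,0.002,0.0025,-0.032,0.2],[0,0,0,0.002,0.0025,-0.0325,0.2],[0,0,0,0.002,0.0025,-0.0325,0.2],[0,0,0,0.002,0.0025,-0.0325,0.8],[0,0,0,0.002,0.0025,-0.0325,0.8],[0,0,0,0.002,0.0025,-0.0325,0.8],[0,0,0,0.002,0.0025,-0.0325,0.8]],
  ],
)

```text
time_s: 22.72
tcp_pos: [621.5, -114.8, 108.4]
ee_rot: [0.4, 3.114, -0.007]
wrist_force: [0.0, 0.2, 0.4]
width: 74.3
```

apply_moves(
  deltas=[
    [[0,0,0,0,0,0.015,0.8],[0,0,0,0,0,0.05,0.8],[0,0,0,0,0,0.085,0.8],[0,0,0,0,0,0.1,0.8],[0,0,0,0,0,0.1,0.8],[0,0,0,0,0,0.1,0.8],[0,0,0,0,0,0.1,0.8],[0,0,0,0,0,0.1,0.8],[0,0,0,0,0,0.1,0.8],[0,0,0,0,0,0.1,0.8]],
  ],
)

```text
time_s: 23.55
tcp_pos: [620.7, -114.6, 206.5]
ee_rot: [-0.401, -3.115, 0.006]
wrist_force: [0.1, 0.4, 0.6]
width: 75.8
```

```bash
python3 -c "
from h import *
stack('w16.png',115);go(446.5,23.5,100)
snap('top','t2.png')"
```

```text
top [ 227  158   66   64 3251] z 114.4 c 619.5 -114.5 r 27.9
plate [ 216  126   90   77 2591] z 39.2 c 619.4 -113.5 r 47.8
turn [ 0.2 -0.1 -0.3] shift [-0.1744  0.1382 -0.1069] w 76.2 F [ 0.  -0.5 -0.5] t 23.6
```

View pics/w16.png

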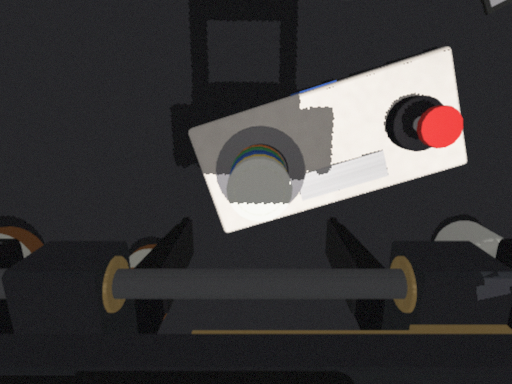

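View pics/t2.png

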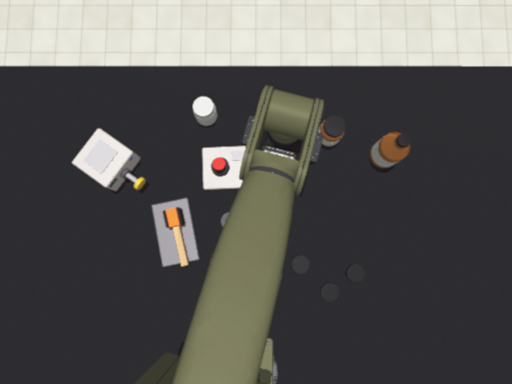

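The stack of five is centred to about 1 mm; the white disc is on top at (258,188). The mallet on the mat at (175,230) looks unmoved. Now I fetch the weight by its knob.

apply_moves(
  deltas=[
    [[0,0,0,-0.02,0.016,0,0.6],[0,0,0,-0.045,0.036,0,0.6],[0,0,0,-0.07,0.056,-0.01,0.6],[0,0,0,-0.095,0.076,-0.03,0.6],[0,0,0,-0.12,0.096,-0.055,0.6],[0,0,0,-0.143,0.114,-0.08,0.6],[0,0,0,-0.162,0.129,-0.1,0.6],[0,0,0,-0.172,0.137,-0.107,0.6],[0,0,0,-0.174,0.138,-0.107,0.6],[0,0,0,-0.174,0.138,-0.107,0.6]],
  ],
)

```text
time_s: 24.48
tcp_pos: [446.7, 23.5, 100.2]
ee_rot: [-0.399, -3.116, 0.007]
wrist_force: [0.3, 0.5, 0.7]
width: 56.6
```

```bash
cat >> h.py <<'E'
def comp(c,lo,hi,minn=400):
    W=world(c);z=W[...,2]
    m=((z>lo)&(z<hi)).astype(np.uint8);k,l,s,_=cv2.connectedComponentsWithStats(m)
    for i in range(1,k):
        if s[i,4]>minn:
            p=W[l==i];(x,y),r=cv2.minEnclosingCircle(p[:,:2].astype(np.float32));print(s[i],'z',round(p[:,2].mean(),1),'c',round(x,1),round(y,1),'r',round(r,1))
E
python3 -c "
from h import *
c=snap('wrist','w17.png');comp(c,16,24);print();comp(c,45,52);go(446.5,24,24)"
```

```text
[ 228  161   68   66 2524] z 19.2 c 447.1 25.3 r 28.0
[ 183  298  154   32 3158] z 20.6 c 569.5 -9.2 r 70.0

[449 114  63  95 619] z 48.8 c 455.9 189.4 r 33.3
[246 190  32  31 760] z 47.1 c 446.9 25.3 r 11.8
turn [ 0.3  0.1 -0.4] shift [-0.0016  0.0009 -0.0773] w 57.0 F [0.8 0.4 0.3] t 24.5
```

View pics/w17.png

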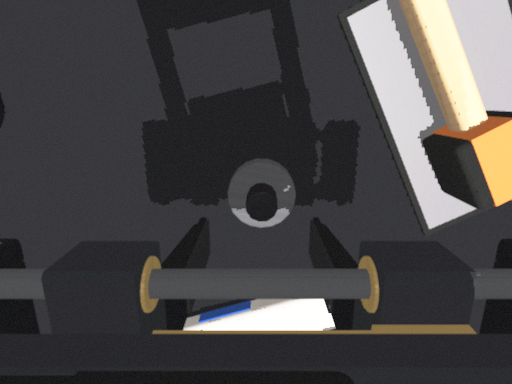

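The weight's knob is at (262,203), centred under the hand.

apply_moves(
  deltas=[
    [[0,0,0,0,0.0015,-0.025,0.6],[0,0,0,0,0.0015,-0.05,0.6],[0,0,0,0,0.0015,-0.067,0.6],[0,0,0,0,0.0015,-0.075,0.6],[0,0,0,0,0.0015,-0.076,0.5],[0,0,0,0,0.0015,-0.076,0.1],[0,0,0,0,0.0015,-0.076,0.1],[0,0,0,0,0.0015,-0.076,0.1],[0,0,0,0,0.0015,-0.076,0.1],[0,0,0,0,0.0015,-0.076,0.1]],
  ],
)

```text
time_s: 25.37
tcp_pos: [448.9, 24.4, 26.3]
ee_rot: [0.399, 3.112, -0.007]
wrist_force: [-0.1, -0.2, 2.1]
width: 23.4
```

```bash
python3 -c "
from h import *
go(621,-114,175)"
```

```text
turn [ 0.3  0.2 -0.4] shift [ 0.1721 -0.1384  0.1487] w 23.4 F [-0.1 -0.2  2.1] t 25.4
```

apply_moves(
  deltas=[
    [[0,0,0,0,0,0.008,0.1],[0,0,0,0,0,0.025,0.1],[0,0,0,0,0,0.05,0.1],[0,0,0,0,0,0.08,0.1],[0,0,0,0,0,0.11,0.1],[0,0,0,0.01,-0.008,0.135,0.1],[0,0,0,0.03,-0.024,0.148,0.1],[0,0,0,0.05,-0.04,0.148,0.1],[0,0,0,0.065,-0.052,0.148,0.1],[0,0,0,0.07,-0.056,0.148,0.1]],
  ],
)

```text
time_s: 26.2
tcp_pos: [520.2, -33.0, 174.9]
ee_rot: [0.401, 3.111, -0.008]
wrist_force: [0.3, -1.3, -3.5]
width: 23.5
```

```bash
python3 -c "
from h import *
c=snap('wrist','w18.png');go(621,-114,170)"
```

```text
turn [ 0.3  0.2 -0.3] shift [ 0.1012 -0.0812 -0.0043] w 23.5 F [-0.6 -0.1 -3.9] t 26.2
```

View pics/w18.png

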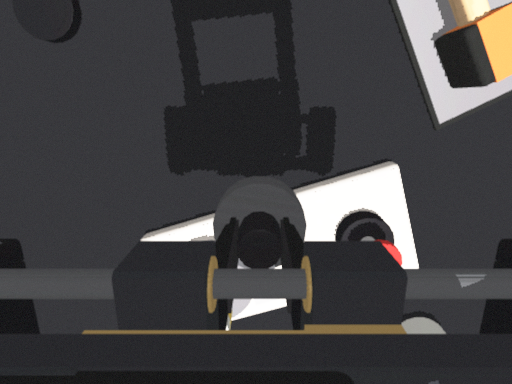

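The weight is held by its knob, at (260,225). I carry it over the plate.

apply_moves(
  deltas=[
    [[0,0,0,0.01,-0.008,0,0.1],[0,0,0,0.03,-0.024,0,0.1],[0,0,0,0.05,-0.04,0,0.1],[0,0,0,0.07,-0.056,0,0.1],[0,0,0,0.085,-0.068,0,0.1],[0,0,0,0.096,-0.077,0,0.1],[0,0,0,0.101,-0.081,0,0.1],[0,0,0,0.101,-0.081,0,0.1],[0,0,0,0.101,-0.081,0,0.1],[0,0,0,0.101,-0.081,0,0.1]],
  ],
)

```text
time_s: 27.08
tcp_pos: [619.8, -112.9, 174.0]
ee_rot: [0.401, 3.113, -0.007]
wrist_force: [-0.1, -0.4, -3.6]
width: 23.5
```

```bash
python3 -c "
from h import *
c=snap('wrist','w19.png');go(621,-114,170);W=world(c)
for v in (190,200,210,220):print(np.round(W[v,260],1))
zt=W[200,260,2];z=W[...,2]
m=(abs(z-zt)<4).astype(np.uint8);k,l=cv2.connectedComponents(m);m=(l==l[200,260]).astype(np.uint8)
ct=max(cv2.findContours(m,0,cv2.CHAIN_APPROX_NONE)[0],key=len)[:,0];print(ct.min(0),ct.max(0))
ct=ct[ct[:,1]<218];print(fitcircle(W[ct[:,1],ct[:,0]][:,:2]))
"
```

```text
turn [ 0.3  0.1 -0.3] shift [ 0.0011 -0.0011 -0.0042] w 23.1 F [-0.6 -0.9 -3.3] t 27.1
[ 595.4 -105.9  167.5]
[ 601.5 -107.5  166.6]
[ 606.7 -108.9  168.3]
[ 607.2 -108.9  183.1]
[213 181] [306 240]
(array([ 619.11064096, -112.33648044]), np.float64(7.806996001316645))
```

View pics/w19.png

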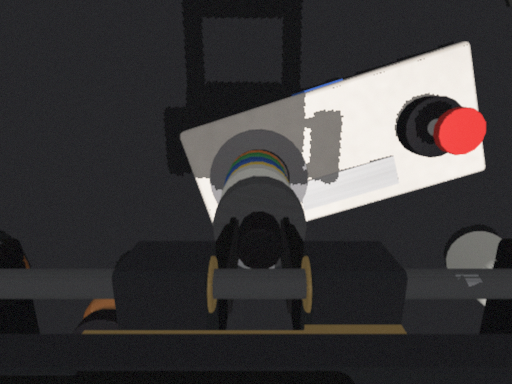

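apply_moves(
  deltas=[
    [[0,0,0,0.001,-0.001,-0.008,0.1],[0,0,0,0.0015,-0.0015,-0.018,0.1],[0,0,0,0.0015,-0.0015,-0.026,0.1],[0,0,0,0.0015,-0.0015,-0.03,0.1],[0,0,0,0.0015,-0.0015,-0.0315,0.1],[0,0,0,0.0015,-0.0015,-0.0315,0.1],[0,0,0,0.0015,-0.0015,-0.0315,0.1],[0,0,0,0.0015,-0.0015,-0.0315,0.1],[0,0,0,0.0015,-0.0015,-0.0315,0.1],[0,0,0,0.0015,-0.0015,-0.0315,0.1]],
  ],
)

```text
time_s: 27.97
tcp_pos: [621.5, -114.4, 142.9]
ee_rot: [0.4, 3.112, -0.007]
wrist_force: [0.0, 0.9, -4.1]
width: 23.5
```

```bash
python3 -c "
from h import *
st();c=snap('wrist','w20.png');W=world(c);print(np.round(W[200:225:8,235],1));st()"
```

```text
{'time_s': 27.967, 'tcp_pos': [621.541, -114.444, 142.892], 'ee_rot': [0.4, 3.112, -0.007], 'wrist_force': [0.045, 0.853, -4.067], 'width': 23.482, 'q': [-0.265, 0.136, 1.761, -0.004, 1.241, -1.579]}
[[ 599.2 -122.8  136.9]
 [ 604.3 -124.4  135.4]
 [ 609.1 -125.7  135.3]
 [ 608.3 -124.3  150.6]]
{'time_s': 28.017, 'tcp_pos': [621.511, -114.431, 142.875], 'ee_rot': [0.4, 3.112, -0.007], 'wrist_force': [-0.187, -1.109, -3.461], 'width': 23.413, 'q': [-0.265, 0.136, 1.761, -0.004, 1.241, -1.579]}
```

View pics/w20.png

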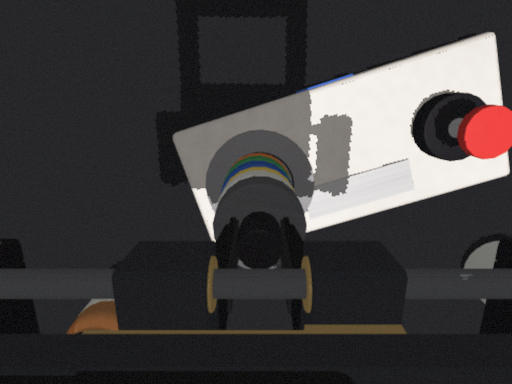

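The weight is just above the stack, and the wrist still carries it (-3.5 to -4 N). I lower it 1.5 mm and release.

apply_moves(
  deltas=[
    [[0,0,0,0,0,-0.001,0.1],[0,0,0,0,0,-0.0015,0.1],[0,0,0,0,0,-0.0015,0.1],[0,0,0,0,0,-0.0015,0.5],[0,0,0,0,0,-0.0015,0.5],[0,0,0,0,0,-0.0015,0.5],[0,0,0,0,0,-0.0015,0.5],[0,0,0,0,0,-0.0015,0.5],[0,0,0,0,0,0.01,0.5],[0,0,0,0,0,0.03,0.5]],
  ],
)

```text
time_s: 28.85
tcp_pos: [619.8, -114.0, 170.8]
ee_rot: [-0.401, -3.114, 0.006]
wrist_force: [-0.3, -0.4, 0.5]
width: 47.4
```

apply_moves(
  deltas=[
    [[0,0,0,0,0,0.03,0.6],[0,0,0,0,0,0.06,0.6],[0,0,0,0,0,0.09,0.6],[0,0,0,0,0,0.1,0.6],[0,0,0,0,0,0.1,0.6],[0,0,0,0,0,0.1,0.6],[0,0,0,0,0,0.1,0.6],[0,0,0,0,0,0.1,0.6],[0,0,0,0,0,0.1,0.6],[0,0,0,0,0,0.1,0.6]],
  ],
)

```text
time_s: 29.68
tcp_pos: [619.3, -113.9, 269.1]
ee_rot: [-0.4, -3.111, 0.005]
wrist_force: [0.4, -0.6, 0.6]
width: 56.9
```

```bash
python3 -c "
from h import *
c=snap('wrist','w21.png');comp(c,131,141);comp(c,158,168);comp(c,36,44);comp(c,80,90);st()"
```

```text
[ 232  152   57   56 1836] z 134.2 c 619.7 -113.3 r 28.0
[247 175  27  25 527] z 162.0 c 619.4 -113.5 r 11.8
[370  98  45  47 565] z 42.8 c 611.0 55.9 r 28.0
[ 223  124   76   63 1848] z 39.2 c 619.2 -113.4 r 47.8
[391 106  37  36 989] z 83.9 c 611.1 56.0 r 19.1
[ 444  229   53   39 1308] z 88.3 c 781.5 104.2 r 30.3
{'time_s': 29.733, 'tcp_pos': [619.427, -113.919, 269.518], 'ee_rot': [-0.401, -3.112, 0.006], 'wrist_force': [-0.488, 0.252, -0.178], 'width': 56.96, 'q': [-0.265, 0.054, 1.633, -0.004, 1.458, -1.579]}
```

View pics/w21.png

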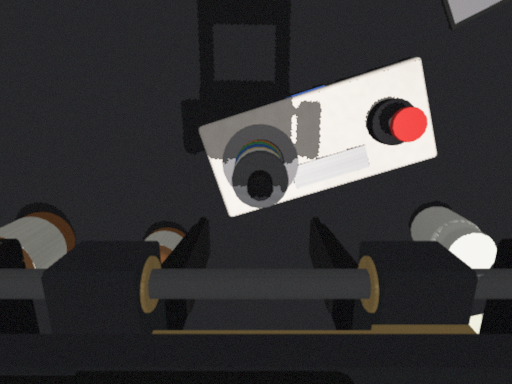

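The pack is complete: weight at (619.7,-113.3) against plate (619.2,-113.4), and the striker at (611,56). I move over to look at the mallet.

apply_moves(
  deltas=[
    [[0,0,0,-0.02,0.026,0,0.8],[0,0,0,-0.045,0.056,0,0.8],[0,0,0,-0.07,0.09,0,0.8],[0,0,0,-0.095,0.122,0,0.9],[0,0,0,-0.12,0.155,0,0.9],[0,0,0,-0.145,0.187,0,0.9],[0,0,0,-0.17,0.22,0,0.9],[0,0,0,-0.19,0.25,0,0.9],[0,0,0,-0.2,0.265,0,0.9],[0,0,0,-0.2,0.265,0,0.9]],
  ],
)

```text
time_s: 30.57
tcp_pos: [417.6, 153.5, 269.6]
ee_rot: [-0.393, -3.113, 0.004]
wrist_force: [1.4, -0.5, 0.4]
width: 85.4
```

```bash
python3 -c "
from h import *
st();c=snap('wrist','w22.png');np.savez('w22.npz',**c);comp(c,50,60)
W=world(c);z=W[...,2]
for lo,hi,n in ((50,62,'head'),(34,46,'handle'),(2,6,'mat')):
    m=((z>lo)&(z<hi)).astype(np.uint8);m[270:]=0;k,l,s,_=cv2.connectedComponentsWithStats(m)
    for i in range(1,k):
        if s[i,4]>400:p=W[l==i];print(n,s[i],round(p[:,2].mean(),1),np.round(cv2.minAreaRect(p[:,:2].astype(np.float32))[0],1),np.round(cv2.minAreaRect(p[:,:2].astype(np.float32))[1:][0],1),cv2.minAreaRect(p[:,:2].astype(np.float32))[2],np.round(p.mean(0),1))
"
```

```text
{'time_s': 30.567, 'tcp_pos': [417.607, 153.45, 269.579], 'ee_rot': [-0.393, -3.113, 0.004], 'wrist_force': [1.357, -0.491, 0.449], 'width': 85.366, 'q': [0.232, -0.376, 2.012, -0.001, 1.51, -1.087]}
[ 271  159   54   52 1711] z 55.0 c 455.2 192.4 r 34.4
head [ 271  159   54   52 1711] 55.0 [455.6 192.6] [52.9 51.7] 13.83411979675293 [454.4 192.7  55. ]
handle [ 235   75   72  102 1680] 38.9 [372.8 172.2] [121.   48.7] 13.989056587219238 [372.9 171.6  38.9]
mat [ 215   56  142  172 9161] 3.5 [414.2 194.2] [200.1 120.2] 12.102690696716309 [402.3 197.1   3.5]
```

View pics/w22.png

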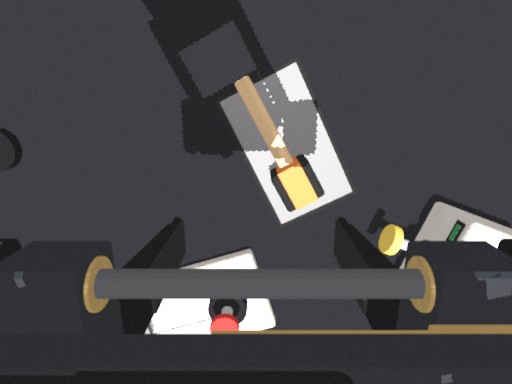

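The wrist view shows the mallet on its mat, head top at (297,186), with its handle running to (243,82). The head is at (455.6,192.6) and its axis at 13.9°. I'll grip the head by its two sides so the blow runs in line with the hand, fingertips well above the striking face.

apply_moves(
  deltas=[
    [[0,0,5,0.01,0.01,-0.02,1.0],[0,0,11,0.02,0.02,-0.045,1.0],[0,0,17,0.03,0.03,-0.075,1.0],[0,0,23,0.036,0.036,-0.105,1.0],[0,0,27,0.039,0.039,-0.135,1.0],[0,0,28.5,0.039,0.039,-0.155,1.0],[0,0,28.5,0.039,0.039,-0.165,1.0],[0,0,28.5,0.039,0.039,-0.17,1.0],[0,0,28.5,0.039,0.039,-0.17,1.0],[0,0,28.5,0.039,0.039,-0.17,1.0]],
  ],
)

```text
time_s: 31.45
tcp_pos: [458.8, 190.9, 100.8]
ee_rot: [0.382, -3.118, 0.006]
wrist_force: [0.1, 0.3, 0.7]
width: 95.0
```

```bash
cat >> h.py <<'E'
def rects(c,specs,vmax=384,minn=400):
    W=world(c);z=W[...,2]
    for lo,hi,n in specs:
        m=((z>lo)&(z<hi)).astype(np.uint8);m[vmax:]=0;k,l,s,_=cv2.connectedComponentsWithStats(m)
        for i in range(1,k):
            if s[i,4]>minn:
                p=W[l==i];r=cv2.minAreaRect(p[:,:2].astype(np.float32));print(n,s[i],round(p[:,2].mean(),1),np.round(r[0],1),np.round(r[1],1),round(r[2],1))
E
python3 -c "
from h import *
c=snap('wrist','w23.png');rects(c,((50,62,'head'),(34,46,'handle')),270);go(456.5,192.5,16,103.9)"
```

```text
head [ 226  168   74   73 5115] 55.1 [455.6 192.4] [52.9 52. ] 14.3
handle [ 228    0   69  170 4961] 39.0 [378.7 172.2] [109.7  49.1] 14.7
turn [ 0.2  0.1 -0.1] shift [-0.0026  0.0014 -0.0853] w 95.1 F [ 0.2 -0.1  0.4] t 31.5
```

View pics/w23.png

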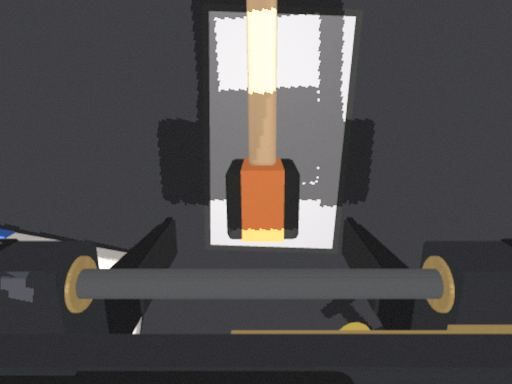

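The head at (262,200) is square to the jaws. I descend and close.

apply_moves(
  deltas=[
    [[0,0,0,-0.002,0.0015,-0.02,1.0],[0,0,0,-0.002,0.0015,-0.045,1.0],[0,0,0,-0.002,0.0015,-0.065,1.0],[0,0,0,-0.002,0.0015,-0.08,1.0],[0,0,0,-0.002,0.0015,-0.085,1.0],[0,0,0,-0.002,0.0015,-0.085,0.8],[0,0,0,-0.002,0.0015,-0.085,0.3],[0,0,0,-0.002,0.0015,-0.085,0.3],[0,0,0,-0.002,0.0015,-0.085,0.3],[0,0,0,-0.002,0.0015,-0.085,0.3]],
  ],
)

```text
time_s: 32.33
tcp_pos: [458.0, 192.9, 17.6]
ee_rot: [-0.382, 3.115, -0.005]
wrist_force: [-0.1, -0.1, 0.5]
width: 67.3
```

apply_moves(
  deltas=[
    [[0,0,0,0,0,0,0.3],[0,0,0,0,0,0,0.3],[0,0,0,0,0,0.01,0.3],[0,0,0,0,0,0.03,0.3],[0,0,0,0,0,0.06,0.3],[0,0,0,0,0,0.09,0.3],[0,0,0,0,0,0.11,0.3],[0,0,0,0,0,0.12,0.3],[0,0,0,0,0,0.12,0.3],[0,0,0,0,0,0.12,0.3]],
  ],
)

```text
time_s: 33.17
tcp_pos: [457.7, 192.8, 137.2]
ee_rot: [-0.382, 3.115, -0.006]
wrist_force: [-0.1, 0.3, -3.7]
width: 51.8
```

```bash
python3 -c "
from h import *
st();c=snap('wrist','w24.png')"
```

```text
{'time_s': 33.167, 'tcp_pos': [457.698, 192.829, 137.239], 'ee_rot': [-0.382, 3.115, -0.006], 'wrist_force': [-0.07, 0.262, -3.735], 'width': 51.786, 'q': [0.293, -0.161, 2.064, -0.004, 1.236, -1.52]}
```

View pics/w24.png

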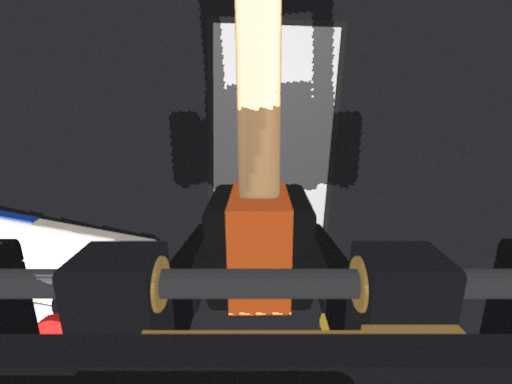

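The mallet is held level. I carry it over the striker.

apply_moves(
  deltas=[
    [[0,0,0,0.012,-0.011,0,0.3],[0,0,0,0.033,-0.03,0,0.3],[0,0,0,0.057,-0.05,0,0.3],[0,0,0,0.08,-0.071,0,0.3],[0,0,0,0.104,-0.092,0,0.3],[0,0,0,0.126,-0.112,0,0.3],[0,0,0,0.144,-0.128,0,0.3],[0,0,0,0.153,-0.136,0,0.3],[0,0,0,0.1545,-0.137,0,0.3],[0,0,0,0.1545,-0.137,0,0.3]],
  ],
)

```text
time_s: 34.05
tcp_pos: [610.4, 55.6, 134.0]
ee_rot: [0.381, -3.115, 0.005]
wrist_force: [0.3, -0.6, -2.4]
width: 51.8
```

```bash
python3 -c "
from h import *
st();c=snap('scene','s1.png');i=c['img'][150:260,180:380];cv2.imwrite('pics/s1z.png',cv2.resize(i,None,fx=4,fy=4,interpolation=cv2.INTER_CUBIC));c=snap('wrist','w25.png');st()"
```

```text
{'time_s': 34.05, 'tcp_pos': [610.382, 55.595, 134.037], 'ee_rot': [0.381, -3.115, 0.005], 'wrist_force': [0.258, -0.646, -2.445], 'width': 51.829, 'q': [0.005, 0.108, 1.807, -0.004, 1.229, -1.808]}
{'time_s': 34.15, 'tcp_pos': [610.073, 56.486, 134.87], 'ee_rot': [0.383, -3.116, 0.005], 'wrist_force': [-0.869, 0.957, -2.296], 'width': 51.705, 'q': [0.006, 0.106, 1.808, -0.004, 1.229, -1.808]}
```

View pics/s1z.png

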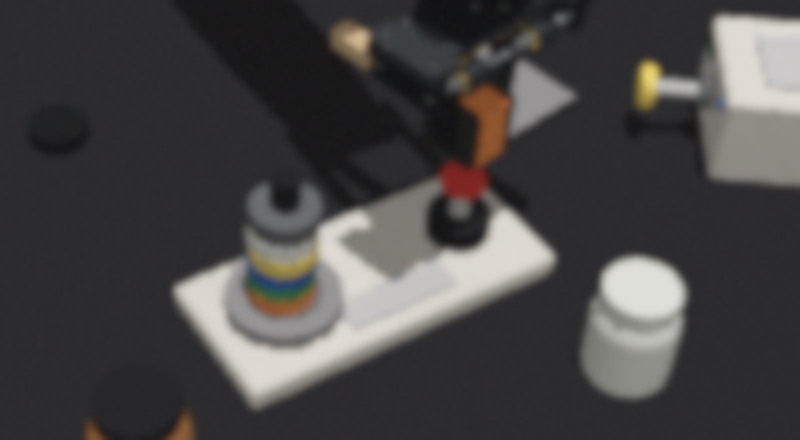

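View pics/w25.png

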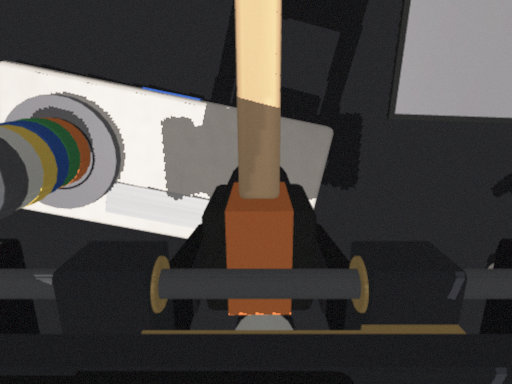

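The head hangs right over the red cap (zoom ~(465,180)), and the pack stands at (285,250). Now the blow.

apply_moves(
  deltas=[
    [[0,0,0,0.001,0,-0.01,0.3],[0,0,0,0.001,0,-0.022,0.3],[0,0,0,0.001,0,-0.03,0.3],[0,0,0,0.001,0,-0.045,0.3],[0,0,0,0.001,0,-0.055,0.3],[0,0,0,0.001,0,-0.058,0.3],[0,0,0,0.001,0,-0.0595,0.3],[0,0,0,0.001,0,-0.0595,0.3],[0,0,0,0.001,0,-0.0595,0.3],[0,0,0,0.001,0,-0.0595,0.3]],
  ],
)

```text
time_s: 34.98
tcp_pos: [611.1, 57.2, 78.9]
ee_rot: [0.384, -3.116, 0.004]
wrist_force: [-9.4, 1.2, 17.7]
width: 51.8
```

```bash
python3 -c "
from h import *
st();c=snap('scene','s2.png');i=c['img'][150:260,180:380];cv2.imwrite('pics/s2z.png',cv2.resize(i,None,fx=4,fy=4,interpolation=cv2.INTER_CUBIC));st()"
```

```text
{'time_s': 34.983, 'tcp_pos': [611.103, 57.187, 78.866], 'ee_rot': [0.384, -3.116, 0.004], 'wrist_force': [-9.437, 1.193, 17.72], 'width': 51.789, 'q': [0.007, 0.166, 1.842, -0.003, 1.135, -1.808]}
{'time_s': 35.033, 'tcp_pos': [611.056, 57.209, 78.819], 'ee_rot': [0.384, -3.116, 0.004], 'wrist_force': [-9.523, 1.379, 16.863], 'width': 51.898, 'q': [0.007, 0.166, 1.843, -0.003, 1.135, -1.807]}
```

View pics/s2z.png

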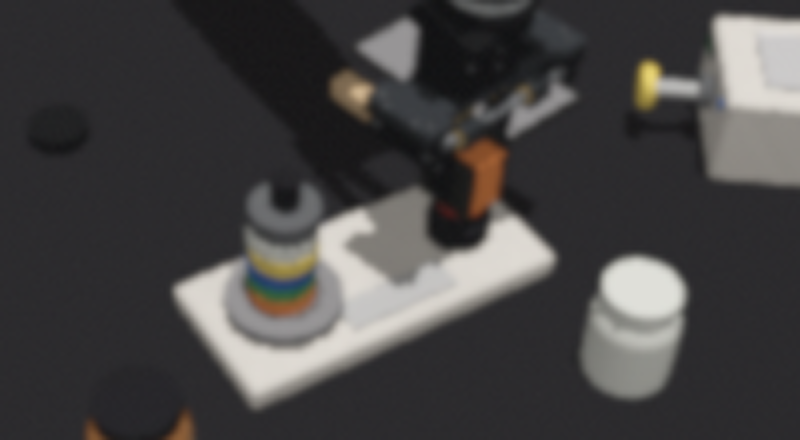

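The force is 18–20 N against a 9 N spring and the head is down on the housing, so the striker is on its stop. I press 1 mm more, lift, and carry the mallet back.

apply_moves(
  deltas=[
    [[0,0,0,0,0,-0.0015,0.3],[0,0,0,0,0,-0.002,0.3],[0,0,0,0,0,0.005,0.3],[0,0,0,0,0,0.018,0.3],[0,0,0,0,0,0.035,0.3],[0,0,0,0,0,0.055,0.3],[0,0,0,0,0,0.06,0.3],[0,0,0,0,0,0.06,0.3],[0,0,0,0,0,0.06,0.3],[0,0,0,0,0,0.06,0.3]],
  ],
)

```text
time_s: 35.87
tcp_pos: [609.9, 57.3, 136.9]
ee_rot: [0.384, -3.113, 0.003]
wrist_force: [0.2, 0.6, -2.3]
width: 52.1
```

```bash
python3 -c "
from h import *
c=snap('wrist','w26.png');go(458,193.5,70,103.9)
c=snap('scene','s3.png');i=c['img'][150:260,180:380];cv2.imwrite('pics/s3z.png',cv2.resize(i,None,fx=4,fy=4,interpolation=cv2.INTER_CUBIC))"
```

```text
turn [ 0.2 -0.3 -0.1] shift [-0.1519  0.1363 -0.0668] w 51.7 F [ 0.9 -0.6 -2.9] t 35.9
```

View pics/s3z.png

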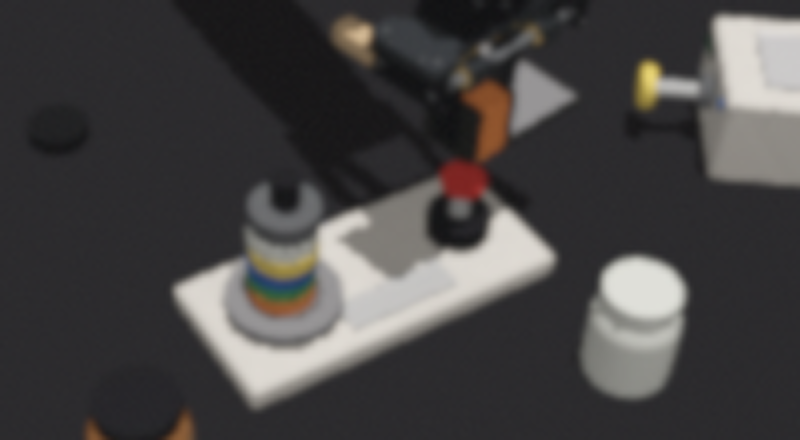

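View pics/w26.png

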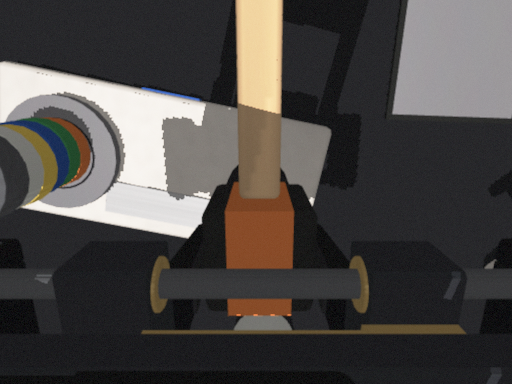

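The striker sprang back up and the pack is undisturbed. I return the mallet to the mat.

apply_moves(
  deltas=[
    [[0,0,0,-0.012,0.011,0,0.3],[0,0,0,-0.033,0.031,0,0.3],[0,0,0,-0.057,0.053,0,0.3],[0,0,0,-0.08,0.075,0,0.3],[0,0,0,-0.104,0.097,0,0.3],[0,0,0,-0.125,0.117,0,0.3],[0,0,0,-0.142,0.133,-0.015,0.3],[0,0,0,-0.15,0.14,-0.04,0.3],[0,0,0,-0.151,0.1415,-0.055,0.3],[0,0,0,-0.151,0.1415,-0.06,0.3]],
  ],
)

```text
time_s: 36.8
tcp_pos: [455.5, 198.5, 73.0]
ee_rot: [0.385, -3.106, 0.005]
wrist_force: [-0.2, -0.2, -2.0]
width: 51.8
```

```bash
python3 -c "
from h import *
st();c=snap('wrist','w27.png');go(459,199,17.6,103.9)"
```

```text
{'time_s': 36.8, 'tcp_pos': [455.532, 198.532, 73.002], 'ee_rot': [0.385, -3.106, 0.005], 'wrist_force': [-0.153, -0.155, -2.023], 'width': 51.763, 'q': [0.303, -0.074, 2.103, -0.001, 1.125, -1.514]}
turn [ 0.3 -0.6 -0.2] shift [ 0.0027  0.0008 -0.0558] w 51.7 F [-0.4 -0.2 -3.3] t 36.9
```

View pics/w27.png

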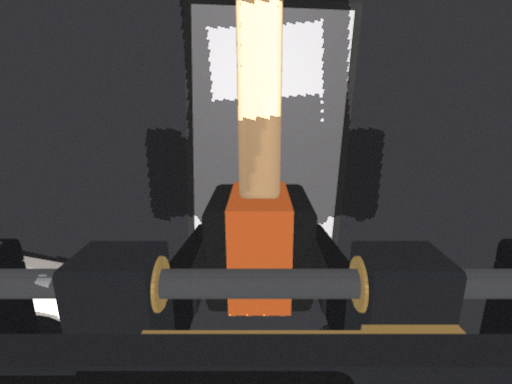

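apply_moves(
  deltas=[
    [[0,-0.3,0,0.002,0.001,-0.012,0.3],[0,-0.5,0,0.0025,0.001,-0.026,0.3],[0,-0.5,0,0.0025,0.001,-0.04,0.3],[0,-0.5,0,0.0025,0.001,-0.05,0.3],[0,-0.5,0,0.0025,0.001,-0.054,0.3],[0,-0.5,0,0.0025,0.001,-0.055,0.3],[0,-0.5,0,0.0025,0.001,-0.055,0.3],[0,-0.5,0,0.0025,0.001,-0.055,0.3],[0,-0.5,0,0.0025,0.001,-0.055,0.3],[0,-0.5,0,0.0025,0.001,-0.055,0.3]],
  ],
)

```text
time_s: 37.68
tcp_pos: [459.3, 199.4, 19.1]
ee_rot: [0.385, -3.116, 0.006]
wrist_force: [0.4, -0.3, -1.6]
width: 51.7
```

```bash
python3 -c "
from h import *
st();go(459,199,17.6,103.9)"
```

```text
{'time_s': 37.683, 'tcp_pos': [459.321, 199.373, 19.114], 'ee_rot': [0.385, -3.116, 0.006], 'wrist_force': [0.369, -0.283, -1.643], 'width': 51.651, 'q': [0.304, 0.008, 2.128, -0.004, 1.008, -1.51]}
turn [ 0.2 -0.1 -0.2] shift [-0.0003 -0.0004 -0.0015] w 51.7 F [ 0.4 -0.3 -1.6] t 37.7
```

apply_moves(
  deltas=[
    [[0,0,0,0,0,-0.001,0.3],[0,0,0,0,0,-0.0015,0.3],[0,0,0,0,0,-0.0015,0.3],[0,0,0,0,0,-0.0015,1.0],[0,0,0,0,0,-0.0015,1.0],[0,0,0,0,0,-0.0015,1.0],[0,0,0,0,0,-0.0015,1.0],[0,0,0,0,0,-0.0015,1.0],[0,0,0,0,0,-0.0015,1.0],[0,0,0,0,0,-0.0015,1.0]],
  ],
)

```text
time_s: 38.52
tcp_pos: [459.3, 199.4, 17.6]
ee_rot: [0.385, -3.116, 0.006]
wrist_force: [1.0, 0.3, -0.9]
width: 92.0
```

apply_moves(
  deltas=[
    [[0,0,0,0,0,0.015,1.0],[0,0,0,0,0,0.045,1.0],[0,0,0,0,0,0.08,1.0],[0,0,0,0,0,0.115,1.0],[0,0,0,0,0,0.15,1.0],[0,0,0,0,0,0.17,1.0],[0,0,0,0,0,0.18,1.0],[0,0,0,0,0,0.18,1.0],[0,0,0,0,0,0.18,1.0],[0,0,0,0,0,0.18,1.0]],
  ],
)

```text
time_s: 39.35
tcp_pos: [458.1, 199.0, 195.1]
ee_rot: [0.385, -3.112, 0.007]
wrist_force: [-0.7, 0.3, -0.2]
width: 95.4
```

```bash
python3 -c "
from h import *
st();c=snap('wrist','w28.png');rects(c,((50,62,'head'),(34,46,'handle'),(2,6,'mat')),270);
c=snap('top','t3.png');np.savez('t3.npz',**c)
cv2.imwrite('pics/t3z.png',cv2.resize(c['img'][110:280,60:260],None,fx=3,fy=3,interpolation=cv2.INTER_CUBIC))"
```

```text
{'time_s': 39.35, 'tcp_pos': [458.118, 198.989, 195.131], 'ee_rot': [0.385, -3.112, 0.007], 'wrist_force': [-0.732, 0.321, -0.185], 'width': 95.376, 'q': [0.304, -0.199, 1.997, -0.004, 1.35, -1.512]}
head [ 234  151   53   53 2654] 55.1 [456.9 199. ] [52.3 51.8] 14.9
handle [ 236   21   49  131 2696] 38.9 [374.6 178. ] [120.2  48.4] 14.2
mat [  211    30   117   187 14030] 3.5 [414.2 193.9] [200.3 120.2] 12.1
```

View pics/w28.png

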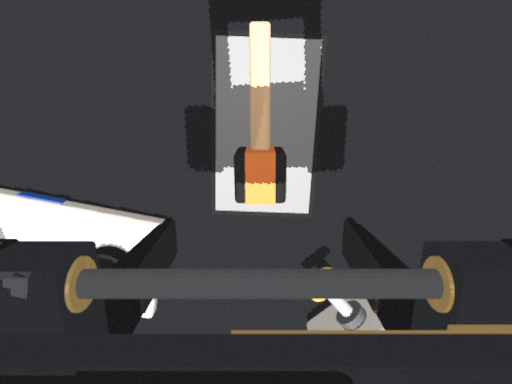

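View pics/t3z.png

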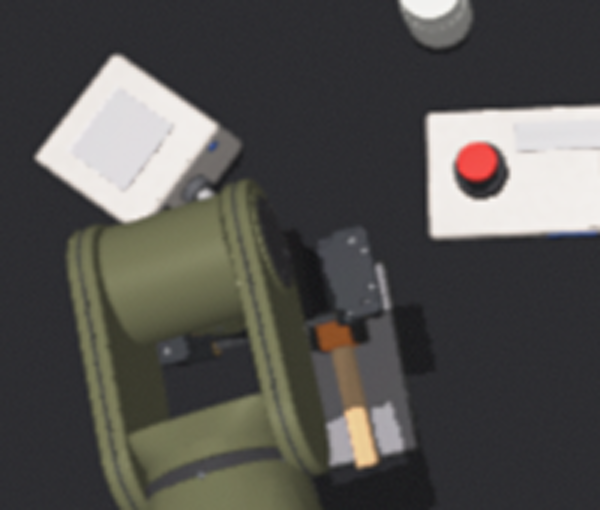

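The mallet lies flat on the mat, with its head at (260,177). Next I measure the pump from the first top view.

```bash
python3 - <<'E'
from h import *
c=dict(np.load('top0.npz'));W=world(c);img=c['img'];z=W[...,2]
m=((z>80)&(z<100)).astype(np.uint8);m[:, 150:]=0;m[:100]=0;m[220:]=0
ct=max(cv2.findContours(m,0,2)[0],key=cv2.contourArea)[:,0]
r=cv2.minAreaRect(W[ct[:,1],ct[:,0]][:,:2].astype(np.float32));print(r,np.round(cv2.boxPoints(r)))
hsv=cv2.cvtColor(img,cv2.COLOR_BGR2HSV)
y=(hsv[...,0]>20)&(hsv[...,0]<35)&(hsv[...,1]>130)&(hsv[...,2]>90);y[:,160:]=0;y[:150]=0;y[200:]=0
p=W[y];print(len(p),np.round(p[np.argsort(p[:,2])],0).tolist())
E
```

```text
((626.7921142578125, 393.89068603515625), (132.89962768554688, 129.8319854736328), 55.136653900146484) [[536. 376.]
 [642. 302.]
 [718. 411.]
 [612. 486.]]
98 [[549.0, 324.0, -4.0], [584.0, 297.0, -4.0], [580.0, 294.0, -3.0], [555.0, 327.0, -2.0], [580.0, 312.0, -1.0], [583.0, 306.0, -1.0], [558.0, 327.0, -1.0], [583.0, 309.0, 0.0], [564.0, 323.0, 1.0], [553.0, 290.0, 32.0], [550.0, 292.0, 32.0], [547.0, 295.0, 35.0], [556.0, 286.0, 35.0], [543.0, 297.0, 37.0], [561.0, 282.0, 38.0], [555.0, 288.0, 39.0], [543.0, 298.0, 42.0], [558.0, 284.0, 42.0], [540.0, 298.0, 42.0], [552.0, 290.0, 42.0], [561.0, 284.0, 42.0], [564.0, 281.0, 43.0], [548.0, 292.0, 43.0], [545.0, 295.0, 44.0], [554.0, 289.0, 47.0], [557.0, 285.0, 48.0], [569.0, 279.0, 49.0], [539.0, 299.0, 49.0], [560.0, 285.0, 50.0], [563.0, 282.0, 50.0], [550.0, 290.0, 51.0], [575.0, 285.0, 51.0], [544.0, 296.0, 51.0], [538.0, 301.0, 52.0], [556.0, 287.0, 53.0], [571.0, 281.0, 53.0], [562.0, 284.0, 53.0], [553.0, 289.0, 54.0], [547.0, 292.0, 55.0], [571.0, 284.0, 55.0], [559.0, 286.0, 55.0], [565.0, 280.0, 56.0], [541.0, 303.0, 56.
[... 508 characters left out ...]
, [548.0, 292.0, 65.0], [551.0, 304.0, 65.0], [566.0, 284.0, 65.0], [557.0, 289.0, 65.0], [545.0, 295.0, 65.0], [557.0, 295.0, 66.0], [566.0, 290.0, 66.0], [554.0, 286.0, 66.0], [563.0, 283.0, 66.0], [566.0, 292.0, 66.0], [560.0, 286.0, 67.0], [569.0, 289.0, 67.0], [563.0, 292.0, 67.0], [557.0, 286.0, 67.0], [563.0, 289.0, 67.0], [551.0, 300.0, 68.0], [563.0, 286.0, 68.0], [545.0, 297.0, 68.0], [554.0, 300.0, 68.0], [560.0, 292.0, 68.0], [554.0, 297.0, 69.0], [557.0, 291.0, 69.0], [551.0, 294.0, 69.0], [551.0, 291.0, 69.0], [551.0, 297.0, 69.0], [553.0, 294.0, 70.0], [559.0, 288.0, 70.0], [547.0, 296.0, 70.0], [547.0, 293.0, 71.0], [553.0, 290.0, 71.0], [559.0, 293.0, 73.0], [nan, nan, nan]]
```

The front face middle is at (589,339), the push direction is 55.1°, and the knob face is at about (552,286). That agrees with the yellow pixels. I go in front of it with shut fingers, jaws across the push.

apply_moves(
  deltas=[
    [[0,0,6,0.01,0.008,0,0.5],[0,0,12,0.02,0.016,0,0.2],[0,0,18,0.032,0.025,0,0],[0,0,24,0.045,0.034,-0.015,0],[0,0,30,0.057,0.043,-0.035,0],[0,0,36,0.066,0.05,-0.055,0],[0,0,40,0.071,0.054,-0.07,0],[0,0,41,0.071,0.054,-0.075,0],[0,0,41,0.071,0.054,-0.075,0],[0,0,41,0.071,0.054,-0.075,0]],
  ],
)

```text
time_s: 40.28
tcp_pos: [528.5, 252.7, 119.4]
ee_rot: [1.448, -2.782, 0.01]
wrist_force: [0.6, -0.6, 0.5]
width: 34.2
```

```bash
python3 -c "
from h import *
st();c=snap('wrist','w29.png');go(529,253,40,145.1)
c=snap('scene','s4.png');cv2.imwrite('pics/s4z.png',cv2.resize(c['img'][130:260,240:420],None,fx=4,fy=4,interpolation=cv2.INTER_CUBIC))"
```

```text
{'time_s': 40.283, 'tcp_pos': [528.497, 252.652, 119.366], 'ee_rot': [1.448, -2.782, 0.01], 'wrist_force': [0.63, -0.629, 0.495], 'width': 34.177, 'q': [0.358, 0.065, 1.879, -0.008, 1.202, -2.17]}
turn [ 0.4 -0.   0.1] shift [-0.0001  0.0002 -0.0805] w 30.2 F [0.6 0.5 0.1] t 40.3
```

View pics/w29.png

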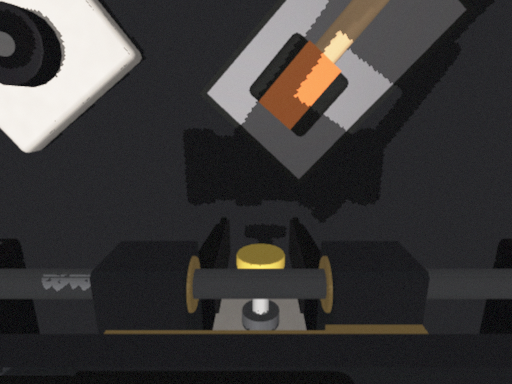

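View pics/s4z.png

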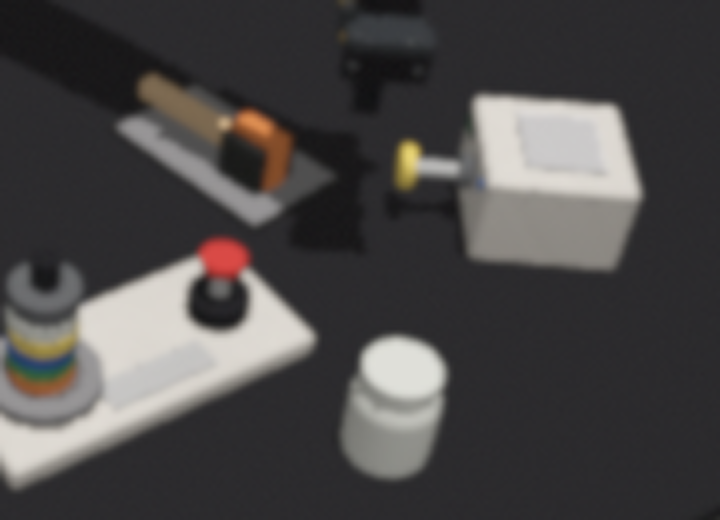

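The knob (260,258) is centred in front of the jaws. I descend with the fingers shut and approach.

apply_moves(
  deltas=[
    [[0,0,0,0,0,-0.02,0],[0,0,0,0,0,-0.045,0],[0,0,0,0,0,-0.065,0],[0,0,0,0,0,-0.078,0],[0,0,0,0,0,-0.08,0],[0,0,0,0,0,-0.08,0],[0,0,0,0.004,0.006,-0.08,0],[0,0,0,0.009,0.012,-0.08,0],[0,0,0,0.0115,0.0165,-0.08,0],[0,0,0,0.0115,0.0165,-0.08,0]],
  ],
)

```text
time_s: 41.22
tcp_pos: [542.6, 270.9, 42.7]
ee_rot: [-1.452, 2.785, -0.011]
wrist_force: [-0.0, -0.5, 0.6]
width: 0.2
```

```bash
python3 -c "
from h import *
st();o=get_obs();d=np.array([.572,.82]);print((o['tcp_pos'][:2]-np.array([551.8,285.7]))@d)"
```

```text
{'time_s': 41.217, 'tcp_pos': [542.645, 270.947, 42.709], 'ee_rot': [-1.452, 2.785, -0.011], 'wrist_force': [-0.036, -0.461, 0.558], 'width': 0.189, 'q': [0.378, 0.193, 1.88, -0.008, 1.067, -2.15]}
-17.334367348458635
```

apply_moves(
  deltas=[
    [[0,0,0,0.003,0.004,-0.001,0],[0,0,0,0.006,0.0085,-0.001,0],[0,0,0,0.01,0.0145,-0.001,0],[0,0,0,0.014,0.02,-0.001,0],[0,0,0,0.018,0.026,-0.001,0],[0,0,0,0.022,0.0315,-0.001,0],[0,0,0,0.025,0.036,-0.001,0],[0,0,0,0.0265,0.038,-0.001,0],[0,0,0,0.0265,0.038,-0.001,0],[0,0,0,0.0265,0.038,-0.001,0]],
  ],
)

```text
time_s: 42.05
tcp_pos: [569.0, 308.4, 41.9]
ee_rot: [1.452, -2.784, 0.013]
wrist_force: [-4.1, -6.0, 5.3]
width: 0.7
```

```bash
python3 -c "
from h import *
st();o=get_obs();d=np.array([.572,.82]);print((o['tcp_pos'][:2]-np.array([551.8,285.7]))@d,o['wrist_force'][:2]@d)
c=snap('scene','s5.png');cv2.imwrite('pics/s5z.png',cv2.resize(c['img'][130:260,240:420],None,fx=4,fy=4,interpolation=cv2.INTER_CUBIC));snap('wrist','w30.png')"
```

```text
{'time_s': 42.05, 'tcp_pos': [569.016, 308.385, 41.891], 'ee_rot': [1.452, -2.784, 0.013], 'wrist_force': [-4.09, -6.0, 5.258], 'width': 0.728, 'q': [0.417, 0.277, 1.781, -0.009, 1.085, -2.11]}
28.44893436315618 -7.259354847887429
```

View pics/s5z.png

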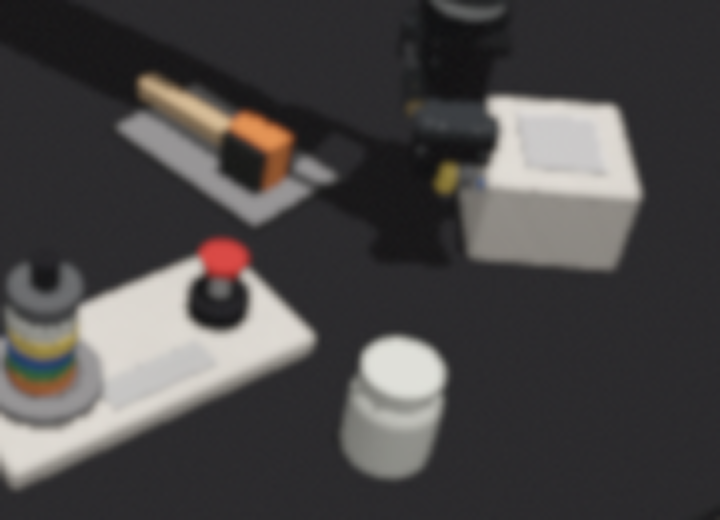

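View pics/w30.png

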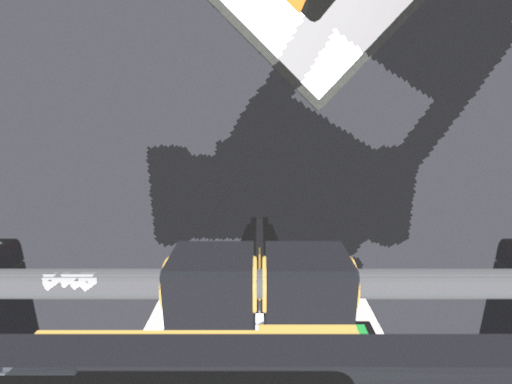

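The push force is 7.3 N, at about 38 mm of the stroke. I push on to the stop.

apply_moves(
  deltas=[
    [[0,0,0,0.001,0.0015,0,0],[0,0,0,0.0015,0.0025,0,0],[0,0,0,0.002,0.003,0,0],[0,0,0,0.0025,0.0035,0,0],[0,0,0,0.0025,0.0035,0,0],[0,0,0,0.0025,0.0035,0,0],[0,0,0,0.0025,0.0035,0,0],[0,0,0,0.0025,0.0035,0,0],[0,0,0,0.0025,0.0035,0,0],[0,0,0,0.0025,0.0035,0,0]],
  ],
)

```text
time_s: 42.98
tcp_pos: [570.8, 310.9, 41.9]
ee_rot: [1.45, -2.781, 0.015]
wrist_force: [-4.4, -6.7, 5.1]
width: 0.4
```

```bash
python3 -c "
from h import *
st();o=get_obs();d=np.array([.572,.82]);print((o['tcp_pos'][:2]-np.array([551.8,285.7]))@d,o['wrist_force'][:2]@d)"
```

```text
{'time_s': 42.983, 'tcp_pos': [570.839, 310.909, 41.919], 'ee_rot': [1.45, -2.781, 0.015], 'wrist_force': [-4.438, -6.667, 5.053], 'width': 0.361, 'q': [0.421, 0.284, 1.772, -0.011, 1.09, -2.107]}
31.562038705816647 -8.00554493377373
```

apply_moves(
  deltas=[
    [[0,0,0,0.001,0.0015,0,0],[0,0,0,0.002,0.003,0,0],[0,0,0,0.0025,0.0035,0,0],[0,0,0,0.0025,0.0035,0,0],[0,0,0,0.0025,0.0035,0,0],[0,0,0,0.0025,0.0035,0,0],[0,0,0,0.0025,0.0035,0,0],[0,0,0,0.0025,0.0035,0,0],[0,0,0,0.0025,0.0035,0,0],[0,0,0,0.0025,0.0035,0,0]],
  ],
)

```text
time_s: 43.82
tcp_pos: [571.1, 311.4, 41.9]
ee_rot: [1.446, -2.772, 0.02]
wrist_force: [-10.2, -12.9, 10.8]
width: 0.6
```

```bash
python3 -c "
from h import *
st();o=get_obs();d=np.array([.572,.82]);print((o['tcp_pos'][:2]-np.array([551.8,285.7]))@d,o['wrist_force'][:2]@d)"
```

```text
{'time_s': 43.817, 'tcp_pos': [571.104, 311.389, 41.949], 'ee_rot': [1.446, -2.772, 0.02], 'wrist_force': [-10.177, -12.899, 10.813], 'width': 0.569, 'q': [0.423, 0.291, 1.763, -0.015, 1.102, -2.103]}
32.1069740677967 -16.398304834918953
```

The force doubled to 16 N and travel stopped, so the plunger is fully in. I back off straight, then rise.

apply_moves(
  deltas=[
    [[0,0,0,-0.006,-0.009,0,0],[0,0,0,-0.014,-0.02,0,0],[0,0,0,-0.023,-0.033,0,0],[0,0,0,-0.032,-0.046,0,0],[0,0,0,-0.041,-0.059,0,0],[0,0,0,-0.043,-0.062,0.02,0],[0,0,0,-0.043,-0.062,0.055,0],[0,0,0,-0.043,-0.062,0.095,0],[0,0,0,-0.043,-0.062,0.135,0],[0,0,0,-0.043,-0.062,0.16,0]],
  ],
)

```text
time_s: 44.65
tcp_pos: [530.0, 250.7, 207.0]
ee_rot: [1.45, -2.778, 0.019]
wrist_force: [0.3, 0.4, 1.0]
width: 0.3
```

apply_moves(
  deltas=[
    [[0,0,0,-0.02,0.01,0.02,0],[0,0,0,-0.05,0.03,0.03,0],[0,0,0,-0.08,0.05,0.03,0],[0,0,0,-0.11,0.08,0.03,0],[0,0,0,-0.14,0.11,0.03,0],[0,0,0,-0.17,0.14,0.03,0],[0,0,0,-0.2,0.17,0.03,0],[0,0,0,-0.22,0.19,0.03,0],[0,0,0,-0.22,0.2,0.03,0],[0,0,0,-0.22,0.2,0.03,0]],
  ],
)

```text
time_s: 45.48
tcp_pos: [308.9, 453.1, 237.0]
ee_rot: [1.455, -2.776, 0.018]
wrist_force: [-0.4, -0.8, 0.2]
width: 0.6
```

```bash
python3 - <<'E'
from h import *
st();c=snap('top','t4.png');cv2.imwrite('pics/t4z.png',cv2.resize(c['img'][80:280,60:420],None,fx=2.2,fy=2.2,interpolation=cv2.INTER_CUBIC))
np.savez('t4.npz',**c)
W=world(c);z=W[...,2]
for n,(u0,v0,u1,v1),lo,hi in (('weight',(255,140,305,190),130,142),('knob',(255,140,305,190),155,170),('plate',(250,140,305,190),36,44),('striker',(200,140,240,190),78,92),('head',(145,190,205,275),50,60),('mat',(145,190,205,275),2.5,70),('wjar',(180,90,225,130),80,100),('ajar',(310,110,350,150),90,125),('bottle',(360,120,415,170),60,200)):
    m=np.zeros(z.shape,bool);m[v0:v1,u0:u1]=1;m&=(z>lo)&(z<hi)
    p=W[m];(x,y),r=cv2.minEnclosingCircle(p[:,:2].astype(np.float32));print(n,len(p),np.round(p.mean(0)),round(x,1),round(y,1),round(r,1))
c=snap('scene','s6.png');cv2.imwrite('pics/s6z.png',cv2.resize(c['img'][130:300,120:420],None,fx=2.6,fy=2.6,interpolation=cv2.INTER_CUBIC))
E
```

```text
{'time_s': 45.483, 'tcp_pos': [308.864, 453.123, 236.98], 'ee_rot': [1.455, -2.776, 0.018], 'wrist_force': [-0.355, -0.846, 0.184], 'width': 0.615, 'q': [0.879, -0.107, 1.845, -0.008, 1.415, -1.657]}
weight 227 [ 618. -114.  135.] 619.0 -115.0 27.7
knob 61 [ 618. -114.  162.] 618.5 -114.5 12.0
plate 343 [ 606. -112.   40.] 618.8 -114.5 48.0
striker 132 [610.  55.  84.] 610.7 54.7 18.9
head 299 [484. 196.  55.] 483.7 196.4 34.2
mat 2128 [418. 190.  17.] 418.5 190.9 150.2
wjar 320 [780. 102.  89.] 781.1 103.0 29.8
ajar 390 [ 715. -279.  109.] 716.6 -280.2 31.8
bottle 921 [ 645. -435.  134.] 654.0 -446.9 42.5
```

View pics/t4z.png

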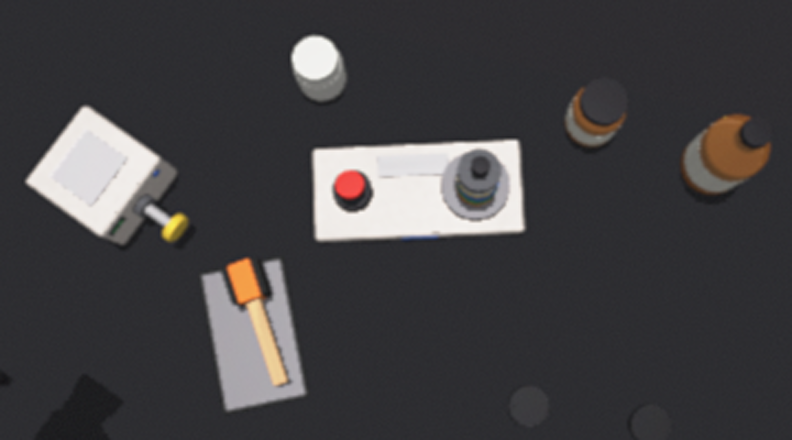

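View pics/s6z.png

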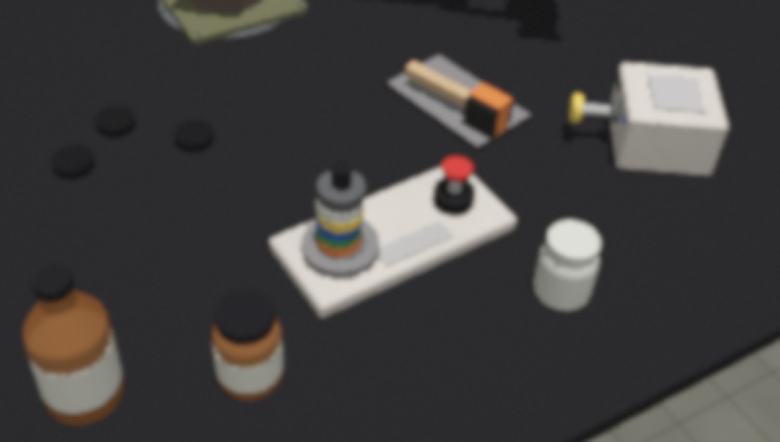

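The pack, striker, plunger, jars and bottle are fine. But the mallet has been shifted since I laid it down: its head was at (457,199) and is now at (484,196). I check whether it is still properly on the mat.

```bash
python3 - <<'E'
from h import *
c=dict(np.load('t4.npz'));W=world(c);z=W[...,2]
a=np.radians(12.1);R=np.array([[np.cos(a),np.sin(a)],[-np.sin(a),np.cos(a)]])
for n,lo,hi in (('head',50,60),('handle',36,44),('all',30,60)):
    m=np.zeros(z.shape,np.uint8);m[185:280,145:210]=((z>lo)&(z<hi))[185:280,145:210]
    k,l,s,_=cv2.connectedComponentsWithStats(m);i=1+np.argmax(s[1:,4])
    p=W[l==i];r=cv2.minAreaRect(p[:,:2].astype(np.float32));print(n,np.round(r[0]),np.round(r[1]),r[2],p[:,2].mean(),p[:,2].std())
    print(' in mat frame',np.round((cv2.boxPoints(r)-[414.2,194])@R.T))
E
```

```text
head [484. 196.] [53. 51.] 20.5129337310791 54.96021999541573 2.226468835816841
 in mat frame [[ 39.   9.]
 [ 46. -41.]
 [ 99. -34.]
 [ 91.  17.]]
handle [403. 167.] [118.  20.] 19.893083572387695 39.52024992188924 1.8401849665432188
 in mat frame [[-76. -22.]
 [-73. -42.]
 [ 44. -26.]
 [ 41.  -6.]]
all [428. 176.] [172.  51.] 20.5129337310791 46.98626834084953 8.280486214103506
 in mat frame [[-79.  -8.]
 [-71. -59.]
 [ 99. -34.]
 [ 91.  17.]]
```

The mallet is flat and still within the mat, but one head corner is right at the edge (99 of 100 mm). There is plenty of time, so I put it back properly.

apply_moves(
  deltas=[
    [[0,0,-6,0.02,-0.029,0,0.5],[0,0,-12,0.045,-0.065,0,1.0],[0,0,-18,0.07,-0.102,0,1.0],[0,0,-24,0.095,-0.139,-0.01,1.0],[0,0,-30,0.12,-0.175,-0.03,1.0],[0,0,-34,0.143,-0.208,-0.055,1.0],[0,0,-35,0.162,-0.236,-0.08,1.0],[0,0,-35,0.173,-0.252,-0.1,1.0],[0,0,-35,0.177,-0.257,-0.115,1.0],[0,0,-35,0.177,-0.257,-0.117,1.0]],
  ],
)

```text
time_s: 46.42
tcp_pos: [486.3, 189.3, 115.1]
ee_rot: [0.536, -3.076, 0.017]
wrist_force: [-0.8, -0.4, -0.2]
width: 62.0
```

```bash
python3 -c "
from h import *
c=snap('wrist','w31.png');rects(c,((50,62,'head'),(34,46,'handle')),270);go(485.5,196,17.5,110.2);st()"
```

```text
head [ 238  171   69   68 4524] 55.1 [483.9 198. ] [52.6 51.9] 20.0
handle [ 240    0   64  172 4710] 38.9 [404.5 169.4] [119.3  49.2] 19.9
turn [ 0.7 -0.9  0.4] shift [-0.0009  0.005  -0.0994] w 65.9 F [ 0.4  0.1 -0.2] t 46.5
{'time_s': 46.467, 'tcp_pos': [486.384, 190.976, 116.854], 'ee_rot': [0.538, -3.077, 0.016], 'wrist_force': [0.371, 0.08, -0.238], 'width': 65.931, 'q': [0.276, -0.063, 2.012, -0.009, 1.211, -1.638]}
```

View pics/w31.png

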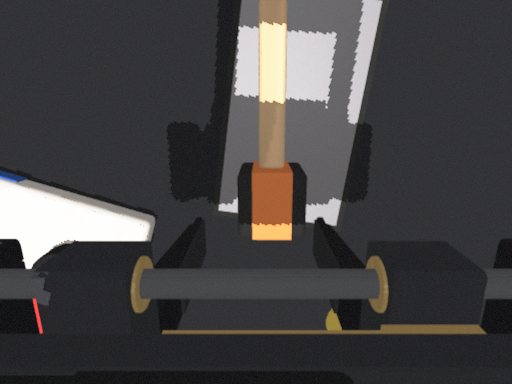

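apply_moves(
  deltas=[
    [[0.5,-0.6,0.2,-0.001,0.004,0,1.0],[0.7,-0.9,0.3,-0.001,0.007,0,1.0],[0.7,-0.9,0.3,-0.001,0.007,0,1.0],[0.7,-0.9,0.3,-0.001,0.007,0,1.0],[0.7,-0.9,0.3,-0.001,0.007,-0.01,1.0],[0.7,-0.9,0.3,-0.001,0.007,-0.025,1.0],[0.7,-0.9,0.3,-0.001,0.007,-0.04,1.0],[0.7,-0.9,0.3,-0.001,0.007,-0.05,1.0],[0.7,-0.9,0.3,-0.001,0.007,-0.05,1.0],[0.7,-0.9,0.3,-0.001,0.007,-0.05,1.0]],
  ],
)

```text
time_s: 47.3
tcp_pos: [484.8, 198.1, 66.2]
ee_rot: [0.55, -3.092, 0.001]
wrist_force: [0.6, 0.1, -0.3]
width: 95.2
```

```bash
python3 -c "
from h import *
go(485.2,198,17.5,110.0);st();snap('wrist','w32.png')"
```

```text
turn [ 0.1 -0.1 -0.2] shift [ 0.0004 -0.0001 -0.0487] w 95.2 F [ 0.6  0.1 -0.3] t 47.3
{'time_s': 47.3, 'tcp_pos': [484.81, 198.089, 66.18], 'ee_rot': [0.55, -3.092, 0.001], 'wrist_force': [0.647, 0.065, -0.259], 'width': 95.216, 'q': [0.286, -0.011, 2.055, -0.001, 1.099, -1.637]}
```

View pics/w32.png

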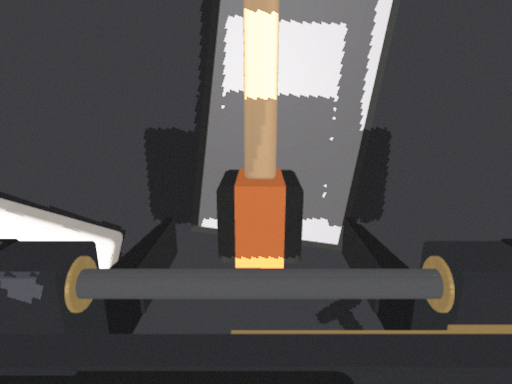

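The jaws are square on the head (260,215). I lower, grip and lift slightly.

apply_moves(
  deltas=[
    [[0,0,0,0,0,-0.015,1.0],[0,0,0,0,0,-0.03,1.0],[0,0,0,0,0,-0.042,1.0],[0,0,0,0,0,-0.048,1.0],[0,0,0,0,0,-0.0485,1.0],[0,0,0,0,0,-0.0485,0.6],[0,0,0,0,0,-0.0485,0.3],[0,0,0,0,0,-0.0485,0.3],[0,0,0,0,0,-0.0485,0.3],[0,0,0,0,0,-0.0485,0.3]],
  ],
)

```text
time_s: 48.18
tcp_pos: [486.0, 198.3, 19.2]
ee_rot: [-0.55, 3.092, -0.001]
wrist_force: [0.2, 0.0, -0.1]
width: 67.3
```

apply_moves(
  deltas=[
    [[0,0,0,0,0,0,0.3],[0,0,0,0,0,0,0.3],[0,0,0,0,0,0.006,0.3],[0,0,0,0,0,0.014,0.3],[0,0,-2,-0.008,0,0.018,0.3],[0,0,-4,-0.016,0.001,0.018,0.3],[0,0,-6,-0.022,0.001,0.018,0.3],[0,0,-7,-0.026,0.002,0.018,0.3],[0,0,-7,-0.026,0.002,0.018,0.3],[0,0,-7,-0.026,0.002,0.018,0.3]],
  ],
)

```text
time_s: 49.02
tcp_pos: [460.1, 200.5, 37.5]
ee_rot: [-0.362, 3.119, -0.001]
wrist_force: [0.0, 0.5, -2.7]
width: 51.8
```

```bash
python3 -c "
from h import *
go(459,200,17.5,103);st();snap('wrist','w33.png')"
```

```text
turn [ 0.   0.1 -0.2] shift [-0.0011 -0.0005 -0.02  ] w 51.8 F [ 0.   0.5 -2.7] t 49.0
{'time_s': 49.017, 'tcp_pos': [460.061, 200.475, 37.497], 'ee_rot': [-0.362, 3.119, -0.001], 'wrist_force': [0.037, 0.488, -2.685], 'width': 51.848, 'q': [0.304, -0.021, 2.12, -0.001, 1.04, -1.497]}
```

View pics/w33.png

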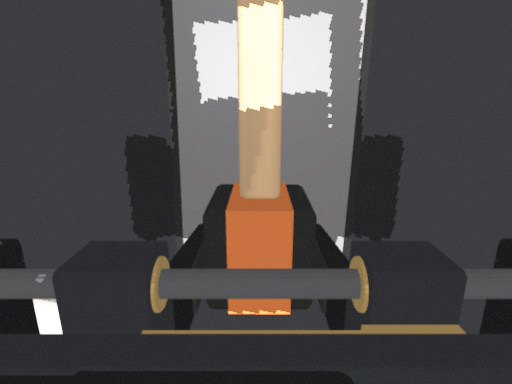

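apply_moves(
  deltas=[
    [[0,0,0,0,0,-0.008,0.3],[0,0,0,0,0,-0.014,0.3],[0,0,0,0,0,-0.018,0.3],[0,0,0,0,0,-0.019,0.3],[0,0,0,0,0,-0.019,0.3],[0,0,0,0,0,-0.019,1.0],[0,0,0,0,0,-0.019,1.0],[0,0,0,0,0,-0.019,1.0],[0,0,0,0,0,-0.019,1.0],[0,0,0,0,0,-0.019,1.0]],
  ],
)

```text
time_s: 49.9
tcp_pos: [460.2, 200.4, 18.2]
ee_rot: [-0.361, 3.119, -0.001]
wrist_force: [-0.1, -0.2, -0.0]
width: 79.7
```

apply_moves(
  deltas=[
    [[0,0,0,0,0,0,1.0],[0,0,0,0,0,0.015,1.0],[0,0,0,0,0,0.045,1.0],[0,0,0,0,0,0.08,1.0],[0,0,0,0,0,0.115,1.0],[0,0,0,0,0,0.15,1.0],[0,0,0,0,0,0.18,1.0],[0,0,0,-0.02,0.02,0.2,1.0],[0,0,0,-0.05,0.05,0.2,1.0],[0,0,0,-0.08,0.08,0.2,1.0]],
  ],
)

```text
time_s: 50.73
tcp_pos: [381.7, 280.1, 220.6]
ee_rot: [-0.356, 3.116, 0.002]
wrist_force: [-0.2, 0.9, -0.1]
width: 95.3
```

apply_moves(
  deltas=[
    [[0,0,0,-0.03,0.03,0,1.0],[0,0,0,-0.06,0.06,0,1.0],[0,0,0,-0.09,0.09,0,1.0],[0,0,0,-0.11,0.12,0,1.0],[0,0,0,-0.12,0.15,0,1.0],[0,0,0,-0.13,0.18,0,1.0],[0,0,0,-0.13,0.2,0,1.0],[0,0,0,-0.13,0.2,0,1.0],[0,0,0,-0.13,0.2,0,1.0],[0,0,0,-0.13,0.2,0,1.0]],
  ],
)

```text
time_s: 51.57
tcp_pos: [251.7, 479.5, 220.2]
ee_rot: [-0.356, 3.116, 0.0]
wrist_force: [-0.4, -0.1, 0.4]
width: 95.3
```

```bash
python3 - <<'E'
from h import *
st();c=snap('top','t5.png');cv2.imwrite('pics/t5z.png',cv2.resize(c['img'][80:280,60:420],None,fx=2.2,fy=2.2,interpolation=cv2.INTER_CUBIC))
W=world(c);z=W[...,2]
a=np.radians(12.1);R=np.array([[np.cos(a),np.sin(a)],[-np.sin(a),np.cos(a)]])
for n,lo,hi in (('head',50,60),('all',30,60)):
    m=np.zeros(z.shape,np.uint8);m[185:280,145:210]=((z>lo)&(z<hi))[185:280,145:210]
    k,l,s,_=cv2.connectedComponentsWithStats(m);i=1+np.argmax(s[1:,4])
    p=W[l==i];r=cv2.minAreaRect(p[:,:2].astype(np.float32));print(n,np.round(r[0]),np.round(r[1]),r[2],p[:,2].mean())
    print(' in mat frame',np.round((cv2.boxPoints(r)-[414.2,194])@R.T).tolist())
for n,(u0,v0,u1,v1),lo,hi in (('weight',(255,140,305,190),130,142),('plate',(250,140,305,190),36,44),('striker',(200,140,240,190),78,92),('wjar',(180,90,225,130),80,100),('ajar',(310,110,350,150),90,125),('bottle',(360,120,415,170),60,200)):
    m=np.zeros(z.shape,bool);m[v0:v1,u0:u1]=1;m&=(z>lo)&(z<hi)
    p=W[m];(x,y),r=cv2.minEnclosingCircle(p[:,:2].astype(np.float32));print(n,len(p),round(x,1),round(y,1),round(r,1))
E
```

```text
{'time_s': 51.567, 'tcp_pos': [251.749, 479.463, 220.244], 'ee_rot': [-0.356, 3.116, 0.0], 'wrist_force': [-0.442, -0.144, 0.352], 'width': 95.29, 'q': [0.99, -0.123, 1.888, -0.004, 1.373, -0.807]}
head [458. 198.] [52. 52.] 11.738809585571289 55.47163708962498
 in mat frame [[18.0, 22.0], [18.0, -31.0], [69.0, -31.0], [70.0, 21.0]]
all [400. 182.] [172.  53.] 15.461320877075195 46.89194508916504
 in mat frame [[-103.0, 13.0], [-100.0, -40.0], [71.0, -30.0], [68.0, 23.0]]
weight 229 619.2 -114.2 27.6
plate 336 618.6 -114.8 48.2
striker 132 610.5 54.5 19.0
wjar 321 780.7 103.5 30.2
ajar 399 716.2 -279.9 31.5
bottle 914 653.7 -446.8 42.3
```

View pics/t5z.png

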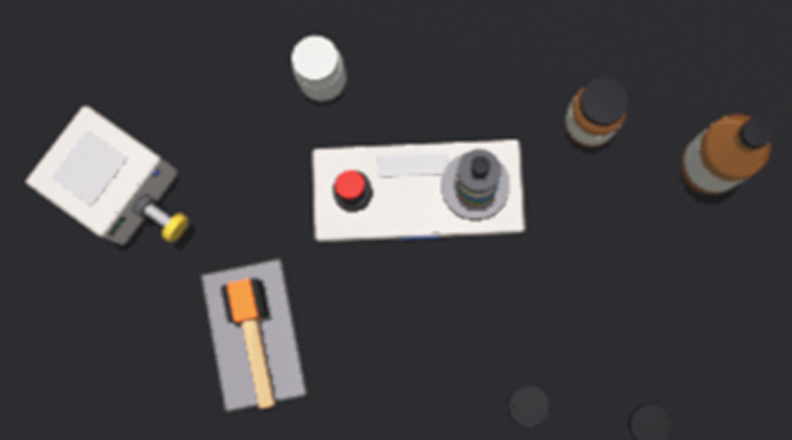

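The mallet lies on the mat (head at zoom (242,300)), the weight is within 1 mm of the plate centre, the striker and plunger are back out, and the jars and bottle haven't moved. I hand in.

```bash
python3 -c "
from workcell import hand_in
print(hand_in())"
```

```text
the job is handed in; nothing more can be done
None
```

The job is done and handed in at about 52 s; the hand-in gives no verdict.

- **Stack:** All five discs are on the plate, from the bottom up: orange, green, blue, yellow, white. I then set the weight on top by its knob.
- **Striker:** I knocked it down with the mallet head, holding the mallet by the sides of its head. The force rose to about 18 N against a 9 N spring, with the head level with the fully-down height. It sprang back up.
- **Plunger:** I pushed it in with the shut fingers until the push force reached about 16 N against an 8 N spring and travel stopped. It sprang back out.
- **Mallet:** After I had laid it back on the mat, a later view showed it shifted by about 27 mm, with a head corner at the mat's edge. I picked it up and laid it back properly.

**Last checks (top view):**
- The weight is about 1 mm from the plate centre and the pack is standing.
- The lower discs, measured as each was placed, were 1 to 3 mm off centre. Green was the worst at about 2.9 mm.
- The mallet is flat on the mat, but its handle end reaches or overhangs the mat's edge by up to about 3 mm, much as it lay at the start.
- The bottle and jars have not moved.

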